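# Send off the urgent specimen boxes at the ward desk

## Robot

A 7-joint arm with a two-finger parallel gripper is mounted at the origin on the work surface. World frame = base frame: x ahead of the robot, y to its left, z up, the work surface at z = 0. Lengths are in m, angles in rad, forces in N, time in s.
With the tool pointing down it reaches from about 0.425 to 0.925 m from the base axis. Payload 6.8 kg.
Tool frame: the origin (TCP) lies on the front face of the gripper's body, between the roots of the fingers; the fingertips stand 73 mm ahead of it and the grasp point (between the pads) lies 54 mm ahead of it; z points along the fingers, x is the direction in which the jaws open and shut, and the axes are right-handed (so a half turn about z gives the same grasp; the last joint's range is limited). The gripper opens to 85 mm and grips with 20 to 120 N. Pads are 22 mm wide; open, the fingers measure 114 mm over their backs; the gripper's body (76 mm by 85 mm) begins 54 mm behind the grasp point. The pads swing forward as they close: fully open they stand 13 mm farther back than shut.
Start: joints at [1.071, 0.477, 0.022, 1.555, -0.011, 1.109, -0.083], TCP at [0.258, -0.624, 0.304] pointing down, gripper open.
Joint ranges: [-2.96, 2.96], [-0.34, 2.1], [-1.41, 1.46], [0.24, 2.44], [-1.37, 4.51], [0.17, 1.92], [-2.96, 2.96]. Speed limits (rad/s): [2.39, 2.39, 3.14, 3.14, 3.14, 3.14, 3.14].

## Interface

Orientations are given as a unit quaternion [w, x, y, z].
In Python, from station import get_obs, read_camera, hand_in gives the robot as it stands. The module is installed in compiled form; this text tells all that it offers.
- The arm moves only by the shell command python3 -m creep 'ROWS' [FORCE]. ROWS is JSON, a list that holds one entry, the list of rows, each a list of 7 numbers: the turn, a rotation vector about the tool's x, y, z in rad, then the shift along the tool's x, y, z in m, then the finger opening in m, from 0 to 0.0854. A call has 1 to 20 rows; each row shifts and turns the pose as measured when the row begins, along the tool's axes as they then stand; what a row does not reach is not made up. A row lasts 1/12 s, in which the tool goes at most 41.7 mm and 7.16 degrees, less where a joint would pass 70% of its speed; a pose out of reach is approached as far as the arm can. A call is refused whole if a number of a shift passes 0.0417 or a number of a turn 0.125, either way. A call with a gripper value outside its range is refused whole. The fingers move at their own pace and stop on an object; FORCE is the grip in N (left out, the last holds). Time passes only in rows, so rows that do not move let the fingers close. It gives the time, the measured TCP pose, the force and the opening at its end, in the units of the state.
- get_obs(): the state, without advancing time (a new reading comes with each control period).
- read_camera(name): name is "scene" or "top"; returns a dict with "color" (400x640x3 uint8, red, green, blue), "range_z" (400x640 float32, m along the optical axis (not along the pixel's ray), 0 where there is no reading), "fovy" (degrees; the focal length in pixels is half the picture's height over the tangent of half this angle, whatever the lens; pixels are square), "cx", "cy" (the principal point, pixels), "rvec" (rotation vector, rad) and "tvec" (3), from world to camera coordinates, as OpenCV has them. Camera axes: x right, y down, z forward; pixel columns grow to the right and rows downward; lengths in m; the calibration is good to about 2 mm. A picture is of the moment at which its call begins.
- hand_in(): hands the job in, once; it reports no verdict.
The state is a dict: "t": time; "q": joint angles; "joint_vel": joint speeds; "joint_torque": joint torques, N m; "eef_pos": TCP position; "tool_rot": TCP orientation; "contact_force": force on the tool from outside, world axes, zero at the start; "torque": the same for the moment, N m; "gripper_width": opening from 0.0 (shut) to 1.0 (fully open).
Only numpy, scipy, OpenCV 4.12 (cv2) and the standard library are available. Lean on these libraries where they do the work, as an engineer would, in place of code of your own. Each camera call takes 0.05 s, during which the arm holds its last target.

## Task

Get the specimens with orange lids ready for collection: free every orange-lidded box from the tight row without shifting the grey-lidded ones, and lay them all on the floor of the green tray where it stands. Then slide the loaded tray along the counter, keeping it flat and never lifting it, until it sits squarely centred in the yellow outline, and last press the red call button fully down. Leave the other things on the desk alone.

Things in the scene. Friction and masses are not known exactly. Their poses are not given: they have to be found in the camera images.
- urgent1_mid (a point): Urgent: a closed flat-topped rigid transport box, its lid orange, 110 long (its x) x 40 wide (its y) x 36 mm high, about 90 g, in the row on the counter; this point is its centre, 18 mm above its underside, z up. Two or three are present, an absent one reads None. The boxes stand in a straight row, long sides touching (an absent one leaves a 40 mm gap): to be gripped, one must be pushed out lengthwise (along its x, either way) past its neighbours
- urgent2_mid (a point): Urgent: a closed flat-topped rigid transport box, its lid orange, 110 long (its x) x 40 wide (its y) x 36 mm high, about 90 g, in the row on the counter; this point is its centre, 18 mm above its underside, z up. Two or three are present, an absent one reads None. The boxes stand in a straight row, long sides touching (an absent one leaves a 40 mm gap): to be gripped, one must be pushed out lengthwise (along its x, either way) past its neighbours
- urgent3_mid (a point): Urgent: a closed flat-topped rigid transport box, its lid orange, 110 long (its x) x 40 wide (its y) x 36 mm high, about 90 g, in the row on the counter; this point is its centre, 18 mm above its underside, z up. Two or three are present, an absent one reads None. The boxes stand in a straight row, long sides touching (an absent one leaves a 40 mm gap): to be gripped, one must be pushed out lengthwise (along its x, either way) past its neighbours
- routine1_mid (a point): Routine: a closed flat-topped rigid transport box, its lid grey, 110 long (its x) x 40 wide (its y) x 36 mm high, about 90 g, in the row on the counter; this point is its centre, 18 mm above its underside, z up; it must stay where it is
- routine2_mid (a point): Routine: a closed flat-topped rigid transport box, its lid grey, 110 long (its x) x 40 wide (its y) x 36 mm high, about 90 g, in the row on the counter; this point is its centre, 18 mm above its underside, z up; it must stay where it is
- routine3_mid (a point): Routine: a closed flat-topped rigid transport box, its lid grey, 110 long (its x) x 40 wide (its y) x 36 mm high, about 90 g, in the row on the counter; this point is its centre, 18 mm above its underside, z up; it must stay where it is
- tray_mid (a point): green open tray, loose on the counter, about 450 g, 250 mm long (its x) x 150 wide (its y), walls 50 high and 5 thick, floor 5 thick (inside 240 x 140); this point is the centre of the inner floor, 5 mm above the counter, z up. Three boxes fit side by side lying across the tray (box x along tray y, 72 mm apart)
- tab_left (a point): upright grip tab in the middle of the tray's +y long wall, 40 mm along the tray's x, 12 mm thick along the tray's y, its top 90 mm above the counter; this point lies 75 mm above the counter, 69 mm in +y from the tray's centre
- tab_right (a point): the same grip tab on the tray's -y long wall, 69 mm in -y from the tray's centre
- mark: collection place: flat yellow outline painted on the counter, 270 x 170 mm outside, fixed; origin at its centre on the counter, x along its long side. The tray's long side goes along it, either way round
- call (a joint): travel of the red call button, 0 up, 0.006 m fully down, about 5 N; springs back
- call_top (a point): centre of the top face of the red call button, 32 mm across, on a small white fixed housing; pressed straight down
- mug: white mug, 80 mm across, 95 high; origin at the centre of its underside; not part of the job
- gel: clear hand-gel bottle with a blue cap, 64 mm across, 160 high; origin under its centre; not part of the job
- tape: roll of tape lying flat, 90 mm across, 20 high; origin under its centre; not part of the job
- stapler: grey and black stapler, 130 x 34 x 47 mm; origin under its centre; not part of the job
- handset: black cordless phone handset lying flat, 150 x 50 x 22 mm; origin under its centre; not part of the job
Things that resemble listed ones, but are neither listed nor needed, are in the scene too. What is shaped like the part that bears urgent1_mid but pink or turquoise is not meant. What is shaped like the part that bears call but pink or turquoise is not meant.

How it is judged:
On the way, in this order (a step that is already met when the one before it is completed fails the run):
1. every urgent (orange-lidded) box lies on the floor of the tray (x of urgent1_mid in the frame of tray_mid between -0.115 and 0.115 m and y of urgent1_mid in the frame of tray_mid between -0.065 and 0.065 m and z of urgent1_mid in the frame of tray_mid between 0.005 and 0.03 m and x of urgent2_mid in the frame of tray_mid between -0.115 and 0.115 m and y of urgent2_mid in the frame of tray_mid between -0.065 and 0.065 m and z of urgent2_mid in the frame of tray_mid between 0.005 and 0.03 m and x of urgent3_mid in the frame of tray_mid between -0.115 and 0.115 m and y of urgent3_mid in the frame of tray_mid between -0.065 and 0.065 m and z of urgent3_mid in the frame of tray_mid between 0.005 and 0.03 m), for 0.2 s.
2. the loaded tray stands on the collection mark (all of step 1 and horizontal distance between tray_mid and mark below 0.02 m and angle between the x axis of tray_mid and the x axis of mark, either way round below 0.15 rad and height (world z) of tray_mid below 0.01 m), for 0.2 s.
3. the call button is pressed fully down (value of joint call above 0.0045 m), for 0.05 s.
At the end, for the whole second after the job is handed in: Every urgent box present lies on the tray's floor; the tray stands flat, its centre within 20 mm of the outline's centre and its long side within 0.15 rad of the outline's; no routine box is over 15 mm from its start; the button was pressed after the tray arrived, and is let go (all of step 2 and distance of each of routine1_mid, routine2_mid, routine3_mid from where it was at the start of the episode below 0.015 m and value of joint call below 0.002 m); the robot touches nothing.
It fails at once if a routine (grey-lidded) box is shifted more than 15 mm (distance of any of routine1_mid, routine2_mid, routine3_mid from where it was at the start of the episode above 0.015 m).
It fails at once if the tray is lifted (its middle more than 20 mm off the counter) or tipped (more than 0.2 rad) (height (world z) of tray_mid above 0.025 m or angle between tray_mid's own z axis and vertical above 0.2 rad).
It fails at once if another thing on the desk is shifted more than 30 mm (distance of any of mug, gel, tape, stapler, handset from where it was at the start of the episode above 0.03 m).
Of urgent1, urgent2, urgent3 only 2 to 3 are there at a start; the rules pass over those that are not, and their reading is None.
At some moment in a run one of tray may be knocked a few centimetres aside while the robot is not near it.
It also fails if it takes over 210 s, if anything falls off the work surface, if the arm or the gripper's body presses on something with over 40 N, if the wrist force passes 120 N, or if a joint passes its speed limit or range.

## Working session

There is one attempt and no reset: what is moved stays moved. The work goes in short steps, Python scripts to look and compute and a shell command to move; the robot and the scene stay as the last step left them, time stands still between calls to the robot, and variables do not carry over. Pictures are saved under pics/ and viewed, and the job is handed in when it is done.

```bash
ls; mkdir -p pics; cat > h.py <<'E'
import numpy as np, cv2
from station import get_obs, read_camera
def cam(n):
    c=read_camera(n); return c
def K(c):
    f=200/np.tan(np.radians(c['fovy'])/2); return np.array([[f,0,c['cx']],[0,f,c['cy']],[0,0,1]])
def RT(c): return cv2.Rodrigues(np.array(c['rvec'],float))[0], np.array(c['tvec'],float).ravel()
def cloud(c):
    R,t=RT(c);k=K(c);v,u=np.mgrid[0:400,0:640];z=c['range_z']
    P=np.stack([(u-k[0,2])/k[0,0]*z,(v-k[1,2])/k[1,1]*z,z],-1)
    return (P-t)@R
def onz(c,u,v,h):
    R,t=RT(c);k=K(c);d=R.T@np.array([(u-k[0,2])/k[0,0],(v-k[1,2])/k[1,1],1]);o=-R.T@t
    return o+d*(h-o[2])/d[2]
def save(c,name,crop=None,s=1):
    im=c['color'][:,:,::-1]
    if crop: im=im[crop[1]:crop[3],crop[0]:crop[2]]
    cv2.imwrite('pics/'+name+'.png',cv2.resize(im,None,fx=s,fy=s,interpolation=cv2.INTER_CUBIC))
E
python3 - <<'E'
from h import *
o=get_obs();print(o)
for n in('scene','top'):
    c=cam(n);save(c,n+'0',s=1.25);R,t=RT(c);print(n,c['fovy'],-R.T@t, R)
E
```

```text
pics
{'t': 0.0, 'q': array([ 1.07088671,  0.47777333,  0.02232675,  1.5564514 , -0.01150822,
        1.10931799, -0.08309188]), 'joint_vel': array([-0.00026629, -0.00058815, -0.00051474,  0.00031592, -0.00185715,
        0.00179192,  0.00027374]), 'joint_torque': array([ 6.33341242e-04, -5.96463454e+01,  1.60805717e+00, -2.81207514e+01,
        1.23662793e-02,  9.29043337e-03, -2.15229426e-05]), 'eef_pos': array([ 0.2575823 , -0.62341613,  0.30294332]), 'tool_rot': array([-4.54865306e-04,  8.31232554e-01, -5.55924106e-01, -7.89442879e-04]), 'contact_force': array([-0.13045415, -0.76151964, -0.18846328]), 'torque': array([ 0.03642125,  0.02772182, -0.00709209]), 'gripper_width': 0.9967905766890347}
scene 55.70482127878781 [ 1.33286014 -0.22674642  0.69778828] [[ 0.16871057  0.98566514 -0.00098705]
 [ 0.61913119 -0.10675218 -0.77799778]
 [-0.76695066  0.13064533 -0.62826625]]
top 47.800837793532025 [ 0.33736029 -0.0813005   1.60891641] [[ 0.02226375 -0.99972508  0.00735438]
 [-0.98872689 -0.0231071  -0.14793649]
 [ 0.14806576 -0.00397785 -0.98896952]]
```

View pics/scene0.png

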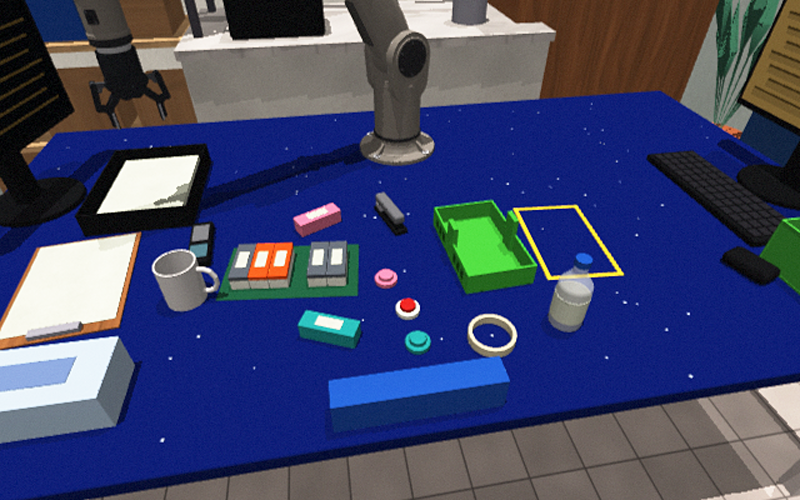

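View pics/top0.png

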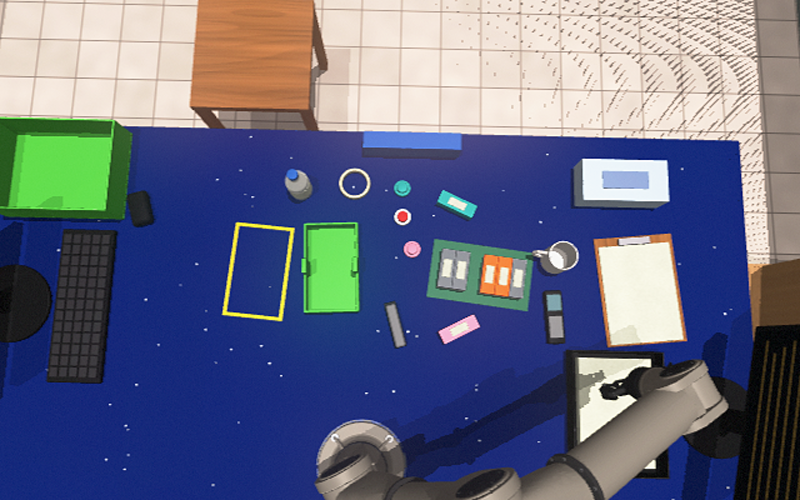

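The scene view shows the row (two grey, a gap, two orange, one grey) at about (480,272) in the top view. The tray is at (330,268), the outline at (258,272) and the red button at (402,216). Next I'll measure each of these.

```bash
cat > m.py <<'E'
from h import *
def rect(P,m,name):
    cs=cv2.connectedComponentsWithStats(m.astype(np.uint8))
    for i in range(1,cs[0]):
        if cs[2][i,4]<60: continue
        q=P[cs[1]==i]; h=np.median(q[:,2]); r=cv2.minAreaRect((q[:,:2]*1000).astype(np.float32))
        print(name,cs[2][i,4],'px',np.round(cs[3][i],1),'c',np.round(r[0],0),'sz',np.round(r[1],0),'ang',round(r[2],1),'z',np.round(np.percentile(q[:,2],[5,50,95])*1000,0))
def run():
    c=cam('top');P=cloud(c);hsv=cv2.cvtColor(c['color'],cv2.COLOR_RGB2HSV);H,S,V=hsv[...,0],hsv[...,1],hsv[...,2]
    ws=(P[...,0]<1.0)&(P[...,0]>.3)&(np.abs(P[...,1])<.6)&(c['range_z']>0)
    rect(P,ws&(H>3)&(H<16)&(S>170)&(V>120),'orange')
    rect(P,ws&(H>22)&(H<35)&(S>120)&(V>100),'yellow')
    rect(P,ws&(H>45)&(H<75)&(S>170)&(V>120),'green')
    rect(P,ws&((H<3)|(H>175))&(S>170)&(V>100),'red')
    rect(P,ws&(P[...,2]>.012),'tall')
    return c
E
python3 - <<'E'
from m import *
c=run();save(c,'crop0',(330,170,450,270),6)
E
```

```text
orange 473 px [396.6 220. ] c [ 529. -365.] sz [ 81. 110.] ang 83.5 z [30. 36. 42.]
yellow 680 px [206.5 217.3] c [530. 311.] sz [173. 271.] ang 85.4 z [-6.  0.  6.]
tall 1469 px [328.9 114.4] c [ 905. -119.] sz [ 56. 280.] ang 0.0 z [22. 69. 76.]
tall 155 px [462.5 145.8] c [ 799. -597.] sz [117.   5.] ang 0.1 z [17. 50. 84.]
tall 391 px [237.7 146.9] c [767. 197.] sz [56. 63.] ang 21.9 z [ 31. 107. 162.]
tall 165 px [282.9 146. ] c [790.  44.] sz [88. 88.] ang 1.7 z [13. 19. 26.]
tall 95 px [320.9 149.5] c [783. -93.] sz [40. 44.] ang 10.5 z [13. 19. 28.]
tall 374 px [364.7 163.3] c [ 731. -253.] sz [112.  42.] ang 64.8 z [23. 36. 42.]
tall 96 px [321.4 172.5] c [698. -99.] sz [44. 39.] ang 53.9 z [13. 20. 26.]
tall 669 px [261.9 210.6] c [541.  99.] sz [251. 150.] ang 2.8 z [16. 47. 91.]
tall 103 px [328.7 198.9] c [ 602. -125.] sz [43. 43.] ang 25.8 z [13. 18. 27.]
tall 458 px [445.4 205.1] c [ 576. -525.] sz [ 79. 105.] ang 19.5 z [18. 64. 97.]
tall 724 px [362.2 215.2] c [ 543. -246.] sz [ 84. 111.] ang 82.8 z [30. 37. 43.]
tall 1095 px [401.5 220.9] c [ 526. -384.] sz [121. 111.] ang 83.2 z [30. 37. 43.]
tall 619 px [442.7 253.1] c [ 418. -530.] sz [149.  52.] ang 4.3 z [15. 22. 28.]
tall 310 px [315.4 259.3] c [386. -83.] sz [129.  32.] ang 15.4 z [14. 46. 52.]
tall 372 px [366.4 262.8] c [ 377. -260.] sz [ 40. 110.] ang 27.5 z [31. 37. 43.]
```

View pics/crop0.png

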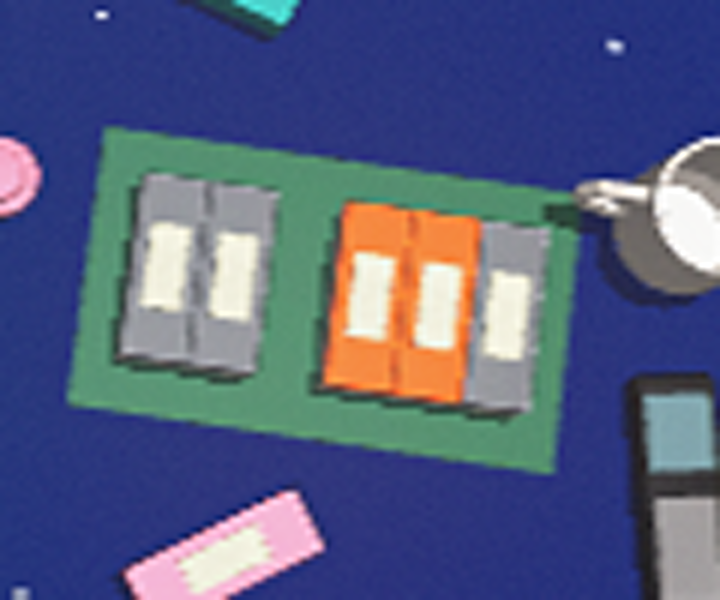

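```bash
cat > plan.py <<'E'
from h import *
from scipy.spatial.transform import Rotation as Ro
import sys
def plan(p,yaw):
    """yaw in deg of tool x in world; tool pointing down"""
    o=get_obs();w,x,y,z=o['tool_rot'];R=Ro.from_quat([x,y,z,w])
    a=np.radians(yaw);c,s=np.cos(a),np.sin(a)
    G=Ro.from_matrix(np.array([[c,s,0],[s,-c,0],[0,0,-1]]))
    best=min((R.inv()*G,R.inv()*G*Ro.from_euler('z',180,degrees=True)),key=lambda r:r.magnitude())
    rv=best.as_rotvec(); d=np.array(p)-o['eef_pos']
    print('t',round(o['t'],2),'pos',np.round(o['eef_pos'],4),'q7',round(o['q'][6],2),'w',round(o['gripper_width']*.0854,4),'F',np.round(o['contact_force'],1))
    print('rot',np.round(rv,3),'shift now-axes',np.round(R.inv().apply(d),4),'after rot',np.round((R*best).inv().apply(d),4))
if __name__=='__main__': 
    a=[float(v) for v in sys.argv[1:5]]; plan(a[:3],a[3])
E
python3 - <<'E'
from h import *
c=cam('top')
for n,u,v in [('tl',345,200),('tr',482,220),('br',465,402),('bl',322,386),('gr_r',551,228),('gr_br',532,410),('gLtl',142,174),('gLtr',279,190)]:
    print(n,np.round(onz(c,330+u/6,170+v/6,.037)*1000,1))
E
python3 plan.py .452 -.335 .2 -7
```

```text
tl [ 586.3 -332.8   37. ]
tr [ 576.3 -413.4   37. ]
br [ 469.  -402.6   37. ]
bl [ 476.4 -319.3   37. ]
gr_r [ 572.5 -453.9   37. ]
gr_br [ 465.2 -441.6   37. ]
gLtl [ 599.  -213.2   37. ]
gLtr [ 591.4 -293.9   37. ]
t 0.2 pos [ 0.2577 -0.6236  0.3033] q7 -0.08 w 0.0853 F [-0.3  0.2  0.4]
rot [-1.000e-03  1.000e-03 -1.057e+00] shift now-axes [-0.1924 -0.2898  0.1035] after rot [ 0.1577 -0.3101  0.1033]
```

```bash
python3 -m creep '[[[0,0,-0.118,0,0,0,0],[0,0,-0.118,0,0,0,0],[0,0,-0.118,0,0,0,0],[0,0,-0.118,0,0,0,0],[0,0,-0.118,0,0,0,0],[0,0,-0.118,0,0,0,0],[0,0,-0.118,0,0,0,0],[0,0,-0.118,0,0,0,0],[0,0,-0.118,0,0,0,0],[0,0,0,0.02,-0.038,0,0],[0,0,0,0.02,-0.038,0,0],[0,0,0,0.02,-0.038,0,0],[0,0,0,0.02,-0.038,0,0],[0,0,0,0.02,-0.038,0,0],[0,0,0,0.02,-0.038,0,0],[0,0,0,0.02,-0.038,0,0],[0,0,0,0.02,-0.038,0,0]]]' 40; python3 plan.py .451 -.3364 .13 -7
```

```text
t: 1.62
eef_pos: [0.4261, -0.3415, 0.2974]
tool_rot: [-0.001, 0.999, -0.041, -0.005]
contact_force: [1.7, -0.2, -0.7]
gripper_width: -0.002
t 1.62 pos [ 0.4261 -0.3415  0.2974] q7 0.37 w -0.0001 F [ 1.7 -0.2 -0.7]
rot [-0.001  0.009  0.039] shift now-axes [ 0.0259 -0.0071  0.1672] after rot [ 0.0241 -0.0081  0.1674]
```

```bash
python3 -m creep '[[[0,0.009,0.039,0.013,-0.004,0.03,0],[0,0,0,0.013,-0.004,0.03,0],[0,0,0,0,0,0.035,0],[0,0,0,0,0,0.035,0],[0,0,0,0,0,0.035,0],[0,0,0,0,0,0,0]]]' 40; python3 plan.py .451 -.3364 .093 -7; python3 - <<'E'
from h import *
save(cam('scene'),'s1',(150,120,350,270),4)
E
```

```text
t: 2.12
eef_pos: [0.4655, -0.3235, 0.1315]
tool_rot: [0.0, 0.999, -0.052, 0.007]
contact_force: [-1.3, -0.0, -0.2]
gripper_width: 0.001
t 2.12 pos [ 0.4655 -0.3235  0.1315] q7 0.19 w 0.0 F [-1.3 -0.  -0.2]
rot [-0.    -0.014  0.018] shift now-axes [-0.0137  0.0143  0.0383] after rot [-0.0129  0.0146  0.0385]
```

View pics/s1.png

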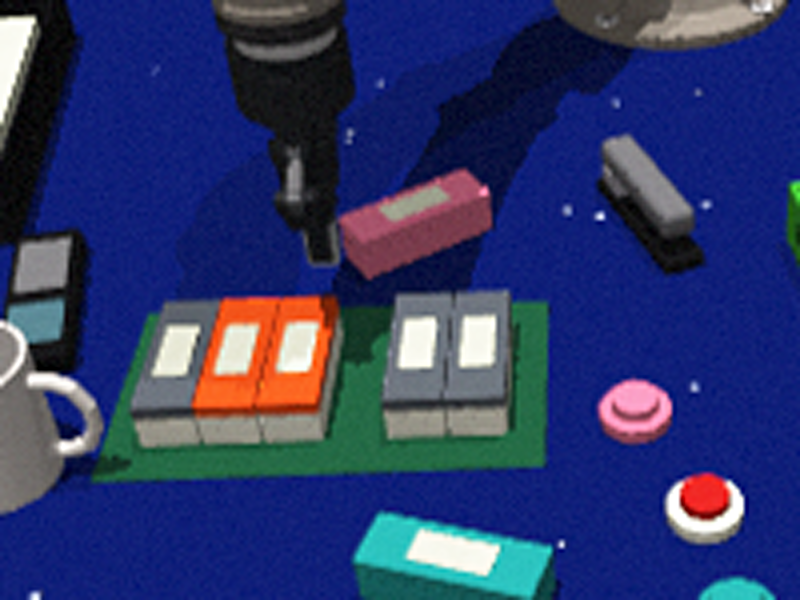

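The fingers (crop 320,255) are shut and above the near end of the row, a little too far left. I'll correct that and go down.

```bash
python3 -m creep '[[[0,-0.014,0.018,-0.013,0.014,0,0],[0,0,0,0,0,0,0],[0,0,0,0,0,0,0]]]'; python3 plan.py .451 -.3364 .093 -7;
```

```text
t: 2.42
eef_pos: [0.4534, -0.3391, 0.1391]
tool_rot: [0.002, 0.998, -0.062, 0.003]
contact_force: [-0.1, -0.1, -0.0]
gripper_width: -0.0
t 2.42 pos [ 0.4534 -0.3391  0.1391] q7 0.2 w -0.0 F [-0.1 -0.1 -0. ]
rot [ 0.003 -0.006 -0.001] shift now-axes [-0.003  -0.0025  0.0461] after rot [-0.0027 -0.0024  0.0461]
```

```bash
python3 -m creep '[[[0.003,-0.006,0,-0.003,-0.003,0.02,0],[0,0,0,0,0,0.015,0],[0,0,0,0,0,0.01,0],[0,0,0,0,0,0,0],[0,0,0,0,0,0,0]]]'; python3 plan.py .451 -.3364 .093 -7;
```

```text
t: 2.83
eef_pos: [0.454, -0.3425, 0.1034]
tool_rot: [0.005, 0.998, -0.065, 0.007]
contact_force: [0.9, 0.2, 0.7]
gripper_width: -0.003
t 2.83 pos [ 0.454  -0.3425  0.1034] q7 0.18 w -0.0003 F [0.9 0.2 0.7]
rot [ 0.01  -0.014 -0.008] shift now-axes [-0.0039 -0.0058  0.0103] after rot [-0.0037 -0.0057  0.0104]
```

```bash
python3 -m creep '[[[0.01,-0.014,-0.008,-0.005,-0.006,0.01,0],[0,0,0,0,0,0,0],[0,0,0,0,0,0,0],[0,0,0,0,0,0,0]]]'; python3 plan.py .451 -.3364 .091 -7;
```

```text
t: 3.17
eef_pos: [0.4508, -0.3363, 0.0954]
tool_rot: [0.0, 0.998, -0.061, 0.001]
contact_force: [-0.5, 0.4, -0.4]
gripper_width: -0.0
t 3.17 pos [ 0.4508 -0.3363  0.0954] q7 0.18 w -0.0 F [-0.5  0.4 -0.4]
rot [ 0.001 -0.002  0.001] shift now-axes [0.0002 0.0001 0.0044] after rot [0.0002 0.0001 0.0044]
```

```bash
python3 -m creep '[[[0,0,0,0,0,0.005,0],[0,0,0,0.008,0,0,0],[0,0,0,0.008,0,0,0],[0,0,0,0.008,0,0,0],[0,0,0,0.008,0,0,0],[0,0,0,0.008,0,0,0],[0,0,0,0,0,0,0],[0,0,0,0,0,0,0]]]'; python3 plan.py .5417 -.3475 .091 -7;python3 - <<'E'
from h import *
save(cam('scene'),'s2',(150,120,350,270),4)
E
```

```text
t: 3.83
eef_pos: [0.4958, -0.3417, 0.0904]
tool_rot: [0.001, 0.998, -0.06, 0.001]
contact_force: [-1.0, 0.1, -0.7]
gripper_width: -0.002
t 3.83 pos [ 0.4958 -0.3417  0.0904] q7 0.16 w -0.0001 F [-1.   0.1 -0.7]
rot [ 0.001 -0.003  0.001] shift now-axes [ 0.0462  0.0002 -0.0005] after rot [ 0.0462  0.0002 -0.0006]
```

View pics/s2.png

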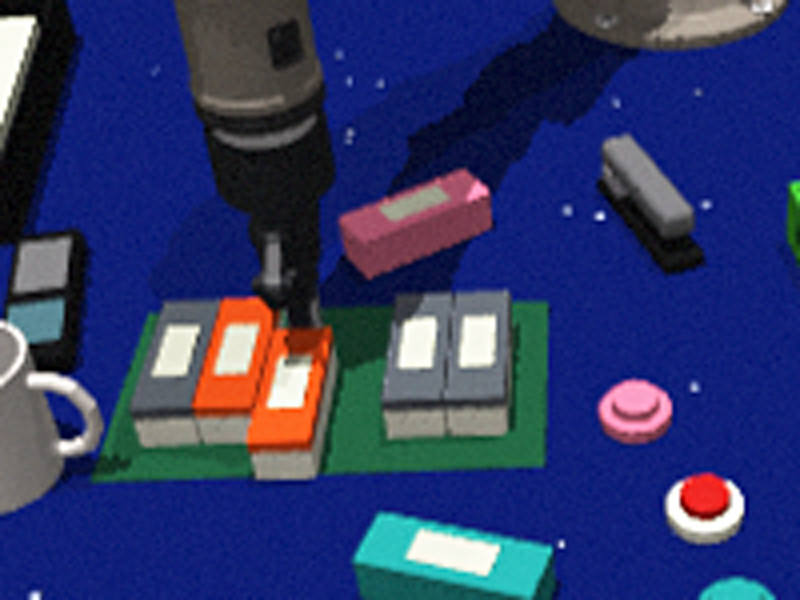

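Orange 1 slid out about 30 mm, straight, and its neighbours stayed in place. I'll keep pushing.

```bash
python3 -m creep '[[[0,-0.002,0,0.009,0,0,0],[0,0,0,0.009,0,0,0],[0,0,0,0.009,0,0,0],[0,0,0,0.009,0,0,0],[0,0,0,0.008,0,0,0],[0,0,0,0,0,0,0],[0,0,0,0,0,0,0]]]'; python3 plan.py .5417 -.3475 .091 -7;python3 - <<'E'
from h import *
save(cam('scene'),'s3',(150,120,350,270),4)
E
```

```text
t: 4.47
eef_pos: [0.5442, -0.3474, 0.0903]
tool_rot: [0.0, 0.998, -0.06, 0.0]
contact_force: [-2.1, -0.2, 1.9]
gripper_width: 0.003
t 4.47 pos [ 0.5442 -0.3474  0.0903] q7 0.14 w 0.0003 F [-2.1 -0.2  1.9]
rot [ 0.001 -0.001  0.001] shift now-axes [-0.0025  0.0004 -0.0007] after rot [-0.0025  0.0004 -0.0007]
```

View pics/s3.png

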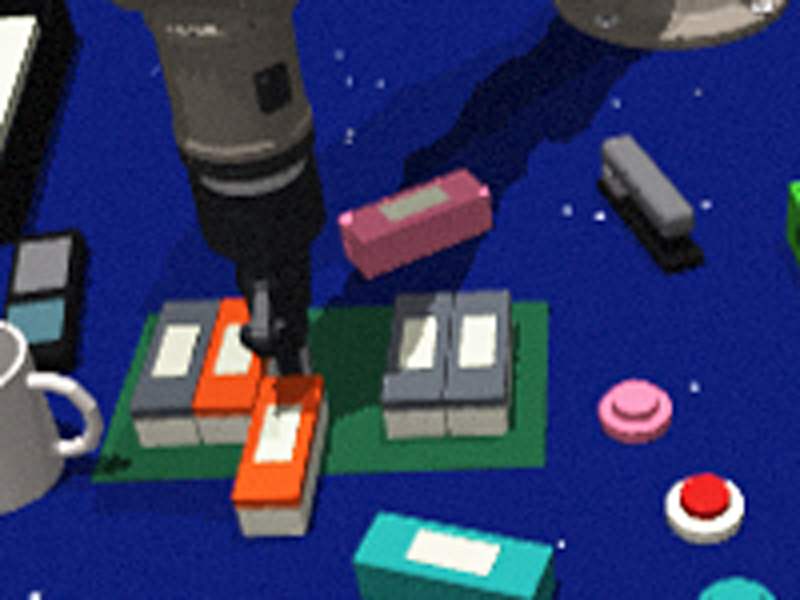

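```bash
python3 -m creep '[[[0,0,0,-0.015,0,0,0],[0,0,0,0,0,-0.03,0],[0,0,0,0,0,-0.03,0],[0,0,0,-0.04,0,-0.03,0.06],[0,0,0,-0.04,0,-0.03,0.06],[0,0,0,-0.04,0,0,0.06],[0,0,0,-0.04,0,0,0.06],[0,0,0,0,0,0,0.06]]]'; python3 - <<'E'
from m import *
c=run();save(c,'t1',(200,150,460,290),3)
E
```

```text
t: 5.18
eef_pos: [0.3759, -0.3254, 0.2039]
tool_rot: [0.0, 0.998, -0.059, 0.0]
contact_force: [-0.7, 0.2, -0.7]
gripper_width: 0.695
orange 465 px [398.  208.7] c [ 545. -366.] sz [ 88. 239.] ang 80.3 z [30. 37. 42.]
yellow 681 px [206.5 217.4] c [530. 310.] sz [173. 271.] ang 85.4 z [-5.  1.  7.]
tall 1461 px [328.9 114.4] c [ 905. -119.] sz [ 56. 280.] ang 0.8 z [23. 69. 76.]
tall 160 px [462.3 145.9] c [ 800. -598.] sz [  4. 116.] ang 89.9 z [15. 50. 79.]
tall 390 px [237.7 146.9] c [767. 197.] sz [55. 63.] ang 21.7 z [ 31. 108. 161.]
tall 172 px [282.9 146.4] c [790.  44.] sz [86. 88.] ang 2.1 z [14. 20. 25.]
tall 98 px [320.7 150. ] c [780. -94.] sz [41. 45.] ang 56.9 z [13. 19. 28.]
tall 376 px [364.6 163.3] c [ 733. -252.] sz [110.  43.] ang 65.7 z [19. 36. 42.]
tall 96 px [321.3 172.9] c [696. -97.] sz [41. 43.] ang 59.1 z [13. 18. 27.]
tall 653 px [262.  210.8] c [541.  99.] sz [251. 150.] ang 2.7 z [18. 48. 90.]
tall 3937 px [411.8 249.4] c [ 448. -432.] sz [292. 386.] ang 74.7 z [ 20. 480. 588.]
tall 99 px [328.9 199. ] c [ 601. -127.] sz [43. 43.] ang 2.4 z [12. 19. 26.]
tall 451 px [445.4 205. ] c [ 576. -524.] sz [ 79. 106.] ang 19.6 z [20. 67. 97.]
tall 725 px [362.2 215.2] c [ 544. -244.] sz [ 80. 111.] ang 82.8 z [30. 36. 42.]
tall 307 px [315.4 259.5] c [386. -82.] sz [127.  33.] ang 15.6 z [14. 46. 53.]
tall 372 px [366.4 262.8] c [ 377. -260.] sz [ 40. 111.] ang 27.5 z [31. 37. 42.]
```

View pics/t1.png

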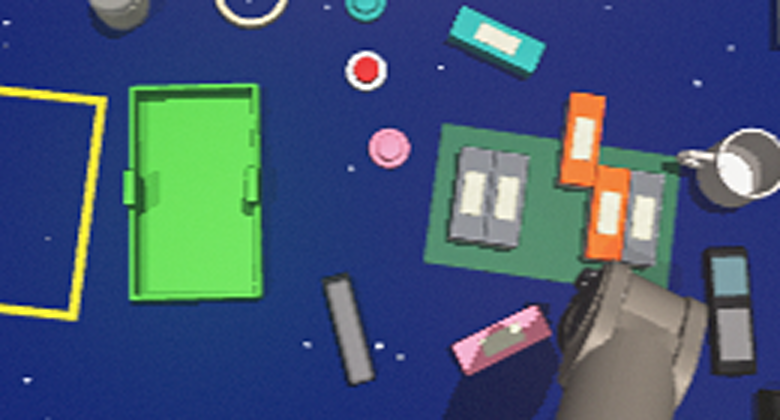

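```bash
python3 - <<'E'
from h import *
c=cam('top');save(c,'t2',(370,170,420,240),8)
print(onz(c,393.8,196.5,.037))
P=cloud(c);hsv=cv2.cvtColor(c['color'],cv2.COLOR_RGB2HSV)
m=(hsv[...,0]>3)&(hsv[...,0]<16)&(hsv[...,1]>170)&(hsv[...,2]>120)
v,u=np.nonzero(m); ok=(u>370)&(u<430)&(v<200)&(v>170)
q=np.array([onz(c,a,b,.037)[:2]*1000 for a,b in zip(u[ok],v[ok])],np.float32);print(q.mean(0),cv2.minAreaRect(q))
E
```

```text
[ 0.61130064 -0.35512217  0.037     ]
[ 642.96436 -357.30618] ((633.569091796875, -357.12420654296875), (38.50987243652344, 68.6120376586914), 82.74380493164062)
```

View pics/t2.png

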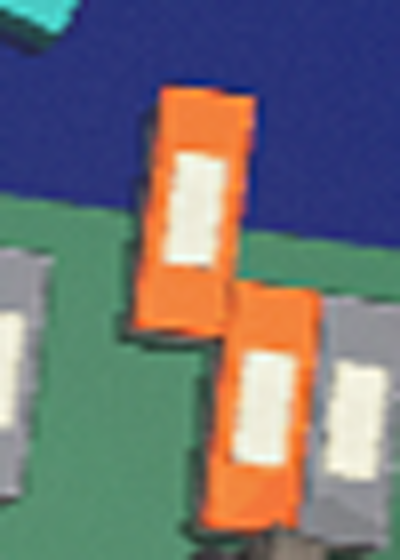

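```bash
python3 plan.py .614 -.3565 .16 -97.2;python3 plan.py .614 -.3565 .16 -95
```

```text
t 5.28 pos [ 0.3822 -0.326   0.2048] q7 0.32 w 0.0604 F [ 0.   0.1 -0.5]
rot [ 0.007 -0.005 -1.561] shift now-axes [0.2334 0.0035 0.0465] after rot [-0.0012  0.2338  0.0448]
t 5.28 pos [ 0.3822 -0.326   0.2048] q7 0.32 w 0.0604 F [ 0.   0.1 -0.5]
rot [-0.005 -0.007  1.542] shift now-axes [0.2334 0.0035 0.0465] after rot [ 0.0102 -0.2335  0.0448]
```

```bash
python3 -m creep '[[[0,0,0,0.039,0,0,0.06],[0,0,0,0.039,0,0,0.06],[0,0,0,0.039,0,0,0.06],[0,0,0,0.039,0,0,0.06],[0,0,0,0.039,0,0,0.06],[0,0,-0.12,0.02,0,0,0.06],[0,0,-0.12,0,0,0,0.06],[0,0,-0.12,0,0,0,0.06],[0,0,-0.12,0,0,0,0.06],[0,0,-0.12,0,0,0,0.06],[0,0,-0.12,0,0,0,0.06],[0,0,-0.12,0,0,0,0.06],[0,0,-0.12,0,0,0,0.06],[0,0,-0.12,0,0,0,0.06],[0,0,-0.12,0,0,0,0.06],[0,0,-0.12,0,0,0,0.06],[0,0,-0.12,0,0,0,0.06],[0,0,-0.12,0,0,0,0.06],[0,0,0,0,0,0,0.06],[0,0,0,0,0,0,0.06]]]';python3 plan.py .614 -.3565 .12 -97.2
```

```text
t: 6.95
eef_pos: [0.6316, -0.3424, 0.1963]
tool_rot: [0.004, 0.731, 0.682, 0.013]
contact_force: [-0.3, 0.0, -0.5]
gripper_width: 0.704
t 6.95 pos [ 0.6316 -0.3424  0.1963] q7 1.57 w 0.0601 F [-0.3  0.  -0.5]
rot [ 0.023 -0.014  0.056] shift now-axes [-0.0163 -0.0184  0.0757] after rot [-0.0162 -0.0157  0.0763]
```

```bash
python3 -m creep '[[[0.023,-0.014,0.056,-0.016,-0.016,0.02,0.06],[0,0,0,0,0,0.02,0.06],[0,0,0,0,0,0.015,0.06],[0,0,0,0,0,0.01,0.06],[0,0,0,0,0,0,0.06],[0,0,0,0,0,0,0.06]]]';python3 plan.py .614 -.3565 .12 -97.2
```

```text
t: 7.45
eef_pos: [0.6193, -0.3558, 0.1282]
tool_rot: [0.001, 0.756, 0.655, 0.002]
contact_force: [-0.1, -0.6, 0.1]
gripper_width: 0.701
t 7.45 pos [ 0.6193 -0.3558  0.1282] q7 1.48 w 0.0599 F [-0.1 -0.6  0.1]
rot [ 0.004 -0.001 -0.017] shift now-axes [-0.0015 -0.0051  0.0081] after rot [-0.0014 -0.0051  0.0082]
```

```bash
python3 -m creep '[[[0.004,0,-0.017,-0.0015,-0.005,0.01,0.06],[0,0,0,0,0,0.015,0.06],[0,0,0,0,0,0.01,0.06],[0,0,0,0,0,0.01,0.06],[0,0,0,0,0,0.004,0.06],[0,0,0,0,0,0,0.06],[0,0,0,0,0,0,0.06]]]';python3 plan.py .614 -.3565 .078 -97.2
```

```text
t: 8.03
eef_pos: [0.6152, -0.3558, 0.0756]
tool_rot: [0.0, 0.75, 0.662, 0.001]
contact_force: [-0.1, 0.3, 1.1]
gripper_width: 0.704
t 8.03 pos [ 0.6152 -0.3558  0.0756] q7 1.47 w 0.0601 F [-0.1  0.3  1.1]
rot [ 0.002 -0.001  0.002] shift now-axes [-0.0008 -0.0011 -0.0024] after rot [-0.0008 -0.0011 -0.0024]
```

```bash
python3 -m creep '[[[0,0,0,0,0,-0.003,0.06],[0,0,0,0,0,0,0.03],[0,0,0,0,0,0,0.03],[0,0,0,0,0,0,0.03],[0,0,0,0,0,0,0.03],[0,0,0,0,0,0,0.03],[0,0,0,0,0,-0.02,0.03],[0,0,0,0,0,-0.02,0.03],[0,0,0,0,0,-0.025,0.03],[0,0,0,0,0,-0.025,0.03],[0,0,0,0,0,0,0.03]]]' 40;python3 plan.py .55 .09 .2 0; python3 - <<'E'
from h import *
save(cam('scene'),'s4',(150,120,350,270),4)
c=cam('top');save(c,'t3',(220,160,310,270),6)
E
```

```text
t: 8.95
eef_pos: [0.6142, -0.3555, 0.1716]
tool_rot: [-0.001, 0.749, 0.662, 0.001]
contact_force: [1.2, -0.3, 0.3]
gripper_width: 0.46
t 8.95 pos [ 0.6142 -0.3555  0.1716] q7 1.52 w 0.0393 F [ 1.2 -0.3  0.3]
rot [-3.000e-03 -1.000e-03  1.447e+00] shift now-axes [ 0.4342 -0.1188 -0.0271] after rot [-0.0642 -0.4455 -0.0284]
```

View pics/s4.png

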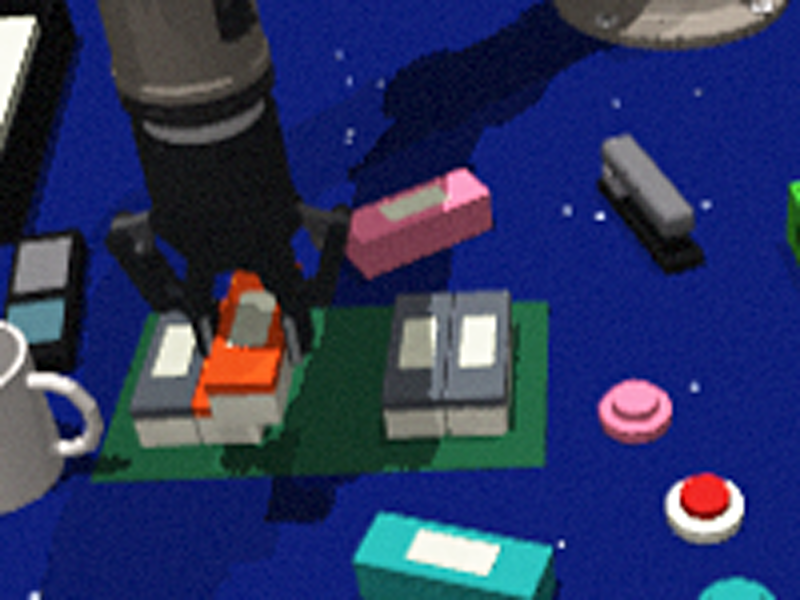

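View pics/t3.png

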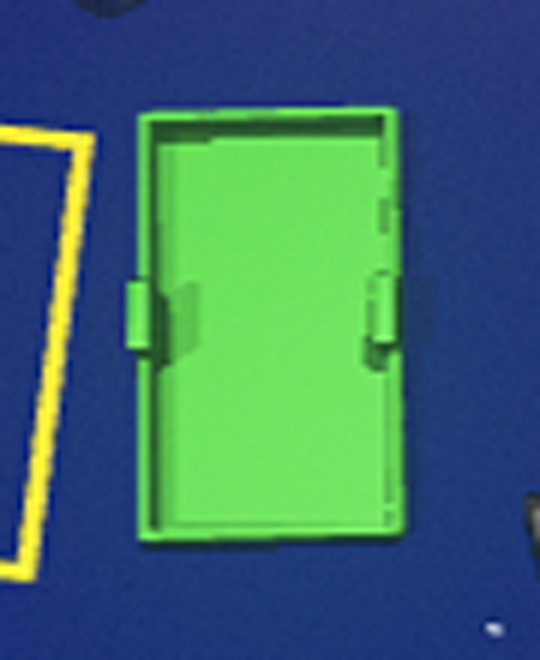

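The box is held. The tray rim corners in the crop are (139,115), (398,107), (404,533) and (139,543).

```bash
python3 - <<'E'
from h import *
c=cam('top')
f=lambda u,v,h:onz(c,220+u/6,160+v/6,h)*1000
q=np.array([f(u,v,.05) for u,v in [(139,115),(398,107),(404,533),(139,543)]]);print(np.round(q,1),q.mean(0), cv2.minAreaRect(q[:,:2].astype(np.float32)))
print(f(138,315,.09),f(385,310,.09))
E
```

```text
[[658.4 177.6  50. ]
 [666.8  26.   50. ]
 [417.7  14.4  50. ]
 [408.5 165.9  50. ]] [537.87627006  95.97572083  50.        ] ((537.6910400390625, 95.9464340209961), (251.47805786132812, 151.8603057861328), 2.678272008895874)
[534.97982862 166.13983692  90.        ] [541.07559283  26.7479851   90.        ]
```

```bash
python3 -m creep '[[[0,0,0.118,0,0,-0.01,0.03],[0,0,0.118,0,0,-0.01,0.03],[0,0,0.118,0,0,-0.01,0.03],[0,0,0.118,0,0,-0.005,0.03],[0,0,0.118,0,0,0,0.03],[0,0,0.118,0,0,0,0.03],[0,0,0.118,0,0,0,0.03],[0,0,0.118,0,0,0,0.03],[0,0,0.118,0,0,0,0.03],[0,0,0.118,0,0,0,0.03],[0,0,0.118,0,0,0,0.03],[0,0,0.1,0,0,0,0.03],[0,0,0,0,0,0,0.03]]]' 40;python3 plan.py .589 .0994 .2 2.7
```

```text
t: 10.18
eef_pos: [0.6, -0.3526, 0.1768]
tool_rot: [-0.01, 1.0, -0.01, -0.022]
contact_force: [-0.3, 1.0, -0.5]
gripper_width: 0.459
t 10.18 pos [ 0.6    -0.3526  0.1768] q7 0.24 w 0.0392 F [-0.3  1.  -0.5]
rot [-0.021  0.043 -0.068] shift now-axes [-0.0211 -0.4521 -0.0133] after rot [ 0.0103 -0.452  -0.0232]
```

```bash
python3 -m creep '[[[-0.02,0.043,-0.068,0,-0.02,-0.015,0.03],[0,0,0,0,-0.035,-0.01,0.03],[0,0,0,0,-0.038,0,0.03],[0,0,0,0,-0.038,0,0.03],[0,0,0,0,-0.038,0,0.03],[0,0,0,0,-0.038,0,0.03],[0,0,0,0,-0.038,0,0.03],[0,0,0,0,-0.038,0,0.03]]]' 40;python3 plan.py .589 .0994 .2 2.7
```

```text
t: 10.85
eef_pos: [0.5788, -0.0737, 0.1911]
tool_rot: [0.002, 1.0, 0.029, -0.007]
contact_force: [0.8, -0.1, -2.7]
gripper_width: 0.463
t 10.85 pos [ 0.5788 -0.0737  0.1911] q7 -0.14 w 0.0395 F [ 0.8 -0.1 -2.7]
rot [0.003 0.014 0.011] shift now-axes [ 0.0201 -0.1722 -0.0097] after rot [ 0.0184 -0.1724 -0.0089]
```

```bash
python3 -m creep '[[[0,0.014,0.01,0.005,-0.035,-0.01,0.03],[0,0,0,0.005,-0.035,0,0.03],[0,0,0,0.005,-0.03,0,0.03],[0,0,0,0.003,-0.02,0,0.03],[0,0,0,0,-0.01,0,0.03],[0,0,0,0,0,0,0.03],[0,0,0,0,0,0,0.03]]]' 40;python3 plan.py .589 .0994 .12 2.7;  python3 - <<'E'
from h import *
save(cam('scene'),'s5',(230,120,480,290),3)
E
```

```text
t: 11.43
eef_pos: [0.5832, 0.0741, 0.1952]
tool_rot: [-0.0, 0.999, 0.043, -0.005]
contact_force: [0.4, -0.5, -1.5]
gripper_width: 0.461
t 11.43 pos [0.5832 0.0741 0.1952] q7 -0.37 w 0.0393 F [ 0.4 -0.5 -1.5]
rot [-0.001  0.011  0.038] shift now-axes [ 0.0087 -0.0246  0.0751] after rot [ 0.007  -0.025   0.0752]
```

View pics/s5.png

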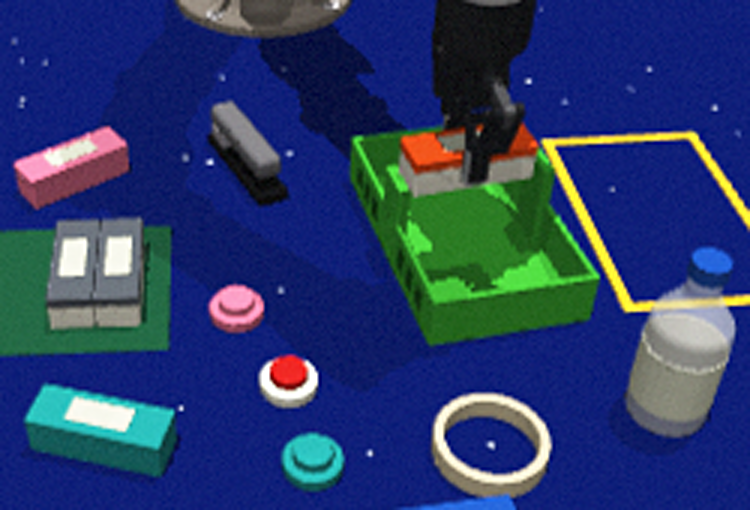

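```bash
python3 -m creep '[[[0,0.011,0.038,0.007,-0.02,0.01,0.03],[0,0,0,0,-0.005,0.01,0.03],[0,0,0,0,0,0,0.03],[0,0,0,0,0,0,0.03]]]' 40;python3 plan.py .589 .0994 .12 2.7;  python3 - <<'E'
from h import *
save(cam('top'),'t4',(220,160,310,270),5)
E
```

```text
t: 11.82
eef_pos: [0.589, 0.0901, 0.1733]
tool_rot: [0.002, 1.0, 0.018, -0.001]
contact_force: [-0.6, -0.4, -0.8]
gripper_width: 0.458
t 11.82 pos [0.589  0.0901 0.1733] q7 -0.46 w 0.0391 F [-0.6 -0.4 -0.8]
rot [ 0.004  0.001 -0.011] shift now-axes [ 0.0004 -0.0095  0.0532] after rot [ 0.0005 -0.0093  0.0533]
```

View pics/t4.png

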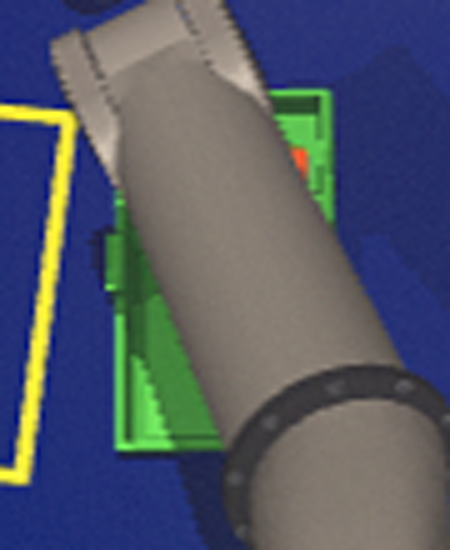

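```bash
python3 -m creep '[[[0.004,0,-0.011,0,-0.01,0.02,0.03],[0,0,0,0,0,0.02,0.03],[0,0,0,0,0,0.015,0.03],[0,0,0,0,0,0.01,0.03],[0,0,0,0,0,0.006,0.03],[0,0,0,0,0,0,0.03],[0,0,0,0,0,0,0.03]]]' 40;python3 plan.py .589 .0994 .085 2.7;  python3 - <<'E'
from h import *
save(cam('scene'),'s6',(330,120,450,220),6)
E
```

```text
t: 12.45
eef_pos: [0.5916, 0.0899, 0.1027]
tool_rot: [0.002, 1.0, 0.019, 0.002]
contact_force: [0.2, -0.6, -0.8]
gripper_width: 0.461
t 12.45 pos [0.5916 0.0899 0.1027] q7 -0.51 w 0.0394 F [ 0.2 -0.6 -0.8]
rot [ 0.005 -0.003 -0.01 ] shift now-axes [-0.0023 -0.0097  0.0176] after rot [-0.0021 -0.0096  0.0177]
```

View pics/s6.png

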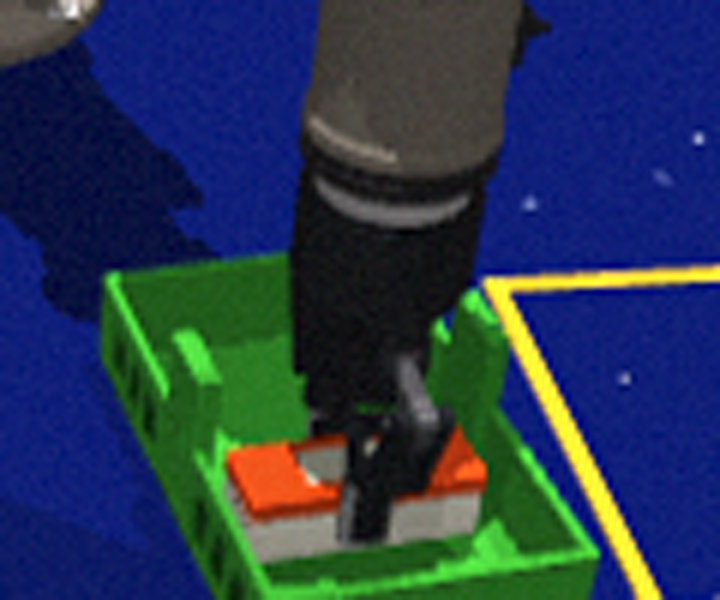

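```bash
python3 -m creep '[[[0.004,0,-0.01,-0.002,-0.008,0,0.03],[0,0,0,0,0,0,0.03],[0,0,0,0,0,0.008,0.03],[0,0,0,0,0,0.008,0.03],[0,0,0,0,0,0.002,0.03],[0,0,0,0,0,0,0.03]]]' 40;python3 plan.py .589 .0994 .085 2.7
```

```text
t: 13.0
eef_pos: [0.591, 0.0995, 0.0863]
tool_rot: [-0.0, 1.0, 0.025, 0.004]
contact_force: [-0.3, -0.3, -1.1]
gripper_width: 0.463
t 13.0 pos [0.591  0.0995 0.0863] q7 -0.53 w 0.0395 F [-0.3 -0.3 -1.1]
rot [-0.001 -0.009  0.002] shift now-axes [-0.0021  0.      0.0013] after rot [-0.002   0.      0.0013]
```

```bash
python3 -m creep '[[[0,-0.006,0,0,0,0.004,0.03],[0,0,0,0,0,0.003,0.03],[0,0,0,0,0,0,0.03]]]' 40;python3 plan.py .589 .0994 .085 2.7
```

```text
t: 13.25
eef_pos: [0.5917, 0.1, 0.0856]
tool_rot: [0.001, 1.0, 0.024, 0.001]
contact_force: [1.2, 0.8, -1.3]
gripper_width: 0.464
t 13.25 pos [0.5917 0.1    0.0856] q7 -0.53 w 0.0396 F [ 1.2  0.8 -1.3]
rot [ 0.003 -0.003  0.002] shift now-axes [-0.0028  0.0005  0.0006] after rot [-0.0028  0.0005  0.0006]
```

```bash
python3 -m creep '[[[0,0,0,0,0,0.004,0.03],[0,0,0,0,0,0.0,0.03],[0,0,0,0,0,0,0.03]]]' 40;python3 plan.py .589 .0994 .085 2.7
```

```text
t: 13.5
eef_pos: [0.5934, 0.1005, 0.0854]
tool_rot: [0.002, 1.0, 0.024, 0.003]
contact_force: [-0.3, 0.1, -0.6]
gripper_width: 0.461
t 13.5 pos [0.5934 0.1005 0.0854] q7 -0.53 w 0.0393 F [-0.3  0.1 -0.6]
rot [ 0.003 -0.007  0.001] shift now-axes [-0.0045  0.0009  0.0004] after rot [-0.0045  0.0009  0.0004]
```

```bash
python3 -m creep '[[[0,0,0,0,0,0,0.058],[0,0,0,0,0,0,0.058],[0,0,0,0,0,0,0.058],[0,0,0,0,0,-0.02,0.058],[0,0,0,0,0,-0.03,0.058],[0,0,0,0,0,-0.035,0.058],[0,0,0,0,0,-0.035,0.058],[0,0,0,0,0,0,0.058]]]' 40;python3 plan.py .451 -.336 .2 -7;  python3 - <<'E'
from h import *
save(cam('scene'),'s7',(330,120,450,220),6)
E
```

```text
t: 14.17
eef_pos: [0.5907, 0.1002, 0.2034]
tool_rot: [0.002, 1.0, 0.024, -0.002]
contact_force: [1.4, -0.1, 0.8]
gripper_width: 0.679
t 14.17 pos [0.5907 0.1002 0.2034] q7 -0.45 w 0.058 F [ 1.4 -0.1  0.8]
rot [0.004 0.004 0.171] shift now-axes [-0.1608  0.4289  0.0058] after rot [-0.0855  0.45    0.0034]
```

View pics/s7.png

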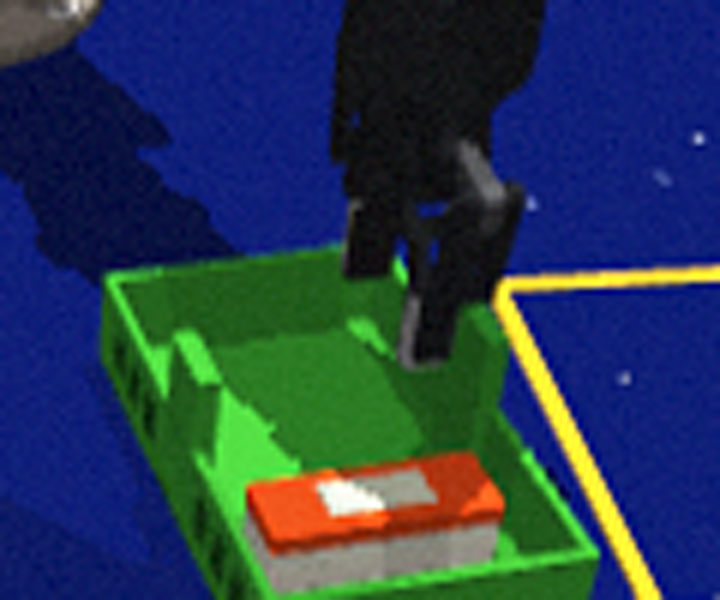

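Box 1 lies flat in the tray. Now for orange 2.

```bash
python3 -m creep '[[[0,0,0.09,0,0.02,0,0],[0,0,0.08,-0.005,0.038,0,0],[0,0,0,-0.008,0.04,0,0],[0,0,0,-0.008,0.04,0,0],[0,0,0,-0.008,0.04,0,0],[0,0,0,-0.008,0.04,0,0],[0,0,0,-0.008,0.04,0,0],[0,0,0,-0.008,0.04,0,0],[0,0,0,-0.008,0.04,0,0],[0,0,0,-0.008,0.04,0,0],[0,0,0,-0.008,0.03,0,0],[0,0,0,-0.008,0.02,0,0],[0,0,0,0,0.01,0,0],[0,0,0,0,0,0,0]]]' 40;python3 plan.py .4 -.376 .15 -7;  python3 - <<'E'
from m import *
c=run();save(c,'t5',(330,170,450,270),6)
E
```

```text
t: 15.38
eef_pos: [0.4458, -0.3356, 0.1853]
tool_rot: [-0.002, 0.998, -0.063, -0.013]
contact_force: [0.7, -0.1, -0.2]
gripper_width: 0.0
t 15.38 pos [ 0.4458 -0.3356  0.1853] q7 0.24 w 0.0 F [ 0.7 -0.1 -0.2]
rot [-0.003  0.026 -0.004] shift now-axes [-0.0395  0.0459  0.0362] after rot [-0.0406  0.0457  0.0353]
orange 236 px [264.1 198. ] c [594. 103.] sz [ 38. 107.] ang 1.7 z [35. 41. 47.]
yellow 676 px [206.6 217.2] c [530. 311.] sz [173. 271.] ang 85.1 z [-6.  1.  6.]
tall 1454 px [329.  114.4] c [ 905. -119.] sz [ 54. 280.] ang 0.2 z [22. 69. 76.]
tall 142 px [462.3 147.1] c [ 799. -598.] sz [115.   4.] ang 0.8 z [16. 46. 81.]
tall 394 px [237.7 147. ] c [766. 197.] sz [57. 63.] ang 22.3 z [ 29. 107. 162.]
tall 171 px [282.8 146.4] c [790.  45.] sz [88. 87.] ang 72.6 z [14. 19. 25.]
tall 95 px [321.1 149.9] c [780. -96.] sz [46. 41.] ang 35.6 z [13. 19. 26.]
tall 373 px [364.7 163.3] c [ 732. -252.] sz [110.  43.] ang 65.9 z [24. 36. 43.]
tall 100 px [321. 173.] c [694. -94.] sz [42. 41.] ang 45.3 z [12. 19. 26.]
tall 663 px [262.3 210.4] c [541.  99.] sz [251. 150.] ang 2.4 z [16. 47. 91.]
tall 377 px [264.1 198.4] c [600. 103.] sz [ 50. 107.] ang 2.6 z [25. 41. 47.]
tall 101 px [329.  198.7] c [ 603. -127.] sz [44. 42.] ang 52.1 z [12. 19. 27.]
tall 450 px [445.4 204.9] c [ 576. -524.] sz [ 78. 106.] ang 18.8 z [18. 66. 98.]
tall 722 px [362.2 215.2] c [ 544. -244.] sz [ 80. 112.] ang 83.3 z [30. 36. 42.]
tall 4006 px [414.3 251.3] c [ 445. -385.] sz [274. 335.] ang 5.7 z [ 21. 526. 643.]
tall 311 px [315.4 259.8] c [386. -82.] sz [127.  33.] ang 16.7 z [15. 47. 52.]
tall 371 px [366.4 262.8] c [ 377. -260.] sz [ 40. 110.] ang 26.3 z [30. 37. 42.]
```

View pics/t5.png

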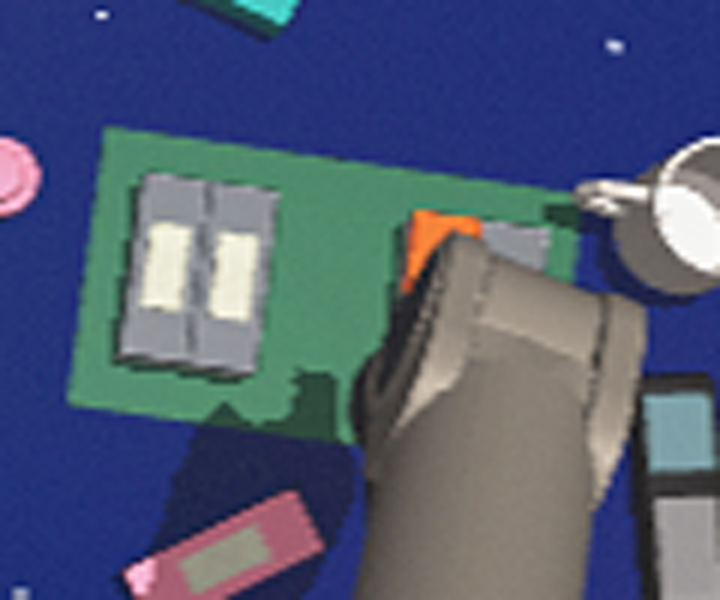

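```bash
python3 -m creep '[[[0,0.026,-0.004,0,0.02,0.01,0],[0,0,0,0,0.02,0.02,0],[0,0,0,0,0,0.02,0],[0,0,0,0,0,0.01,0],[0,0,0,0,0,0,0],[0,0,0,0,0,0,0]]]' 40;python3 plan.py .4458 -.375 .091 -7
```

```text
t: 15.93
eef_pos: [0.4495, -0.3622, 0.1219]
tool_rot: [-0.005, 0.999, -0.052, 0.002]
contact_force: [0.1, -0.1, 0.3]
gripper_width: 0.0
t 15.93 pos [ 0.4495 -0.3622  0.1219] q7 0.28 w 0.0 F [ 0.1 -0.1  0.3]
rot [-0.01  -0.004  0.019] shift now-axes [-0.0025  0.0134  0.0308] after rot [-0.0021  0.0132  0.0309]
```

```bash
python3 -m creep '[[[-0.01,-0.004,0.019,-0.003,0.013,0,0],[0,0,0,0,0,0,0],[0,0,0,0,0,0.012,0],[0,0,0,0,0,0.012,0],[0,0,0,0,0,0.005,0],[0,0,0,0,0,0,0],[0,0,0,0,0,0,0]]]' 40;python3 plan.py .4458 -.375 .091 -7
```

```text
t: 16.52
eef_pos: [0.4484, -0.3733, 0.093]
tool_rot: [0.001, 0.998, -0.059, 0.002]
contact_force: [0.7, -0.8, -0.5]
gripper_width: -0.005
t 16.52 pos [ 0.4484 -0.3733  0.093 ] q7 0.26 w -0.0004 F [ 0.7 -0.8 -0.5]
rot [ 0.002 -0.004  0.003] shift now-axes [-0.0024  0.002   0.002 ] after rot [-0.0024  0.002   0.002 ]
```

```bash
python3 -m creep '[[[0,-0.004,0.003,0,0.002,0.001,0],[0,0,0,0.008,0,0,0],[0,0,0,0.008,0,0,0],[0,0,0,0.008,0,0,0],[0,0,0,0.008,0,0,0],[0,0,0,0.008,0,0,0],[0,0,0,0,0,0,0],[0,0,0,0,0,0,0]]]' 40;python3 plan.py .536 -.386 .091 -7; python3 - <<'E'
from h import *
save(cam('scene'),'s8',(150,120,350,270),4)
E
```

```text
t: 17.18
eef_pos: [0.4934, -0.3808, 0.0924]
tool_rot: [0.001, 0.998, -0.061, 0.0]
contact_force: [-0.4, 1.0, 0.1]
gripper_width: 0.001
t 17.18 pos [ 0.4934 -0.3808  0.0924] q7 0.24 w 0.0 F [-0.4  1.   0.1]
rot [ 0.001 -0.001  0.001] shift now-axes [ 0.0429 -0.      0.0014] after rot [ 0.0429 -0.0001  0.0014]
```

View pics/s8.png

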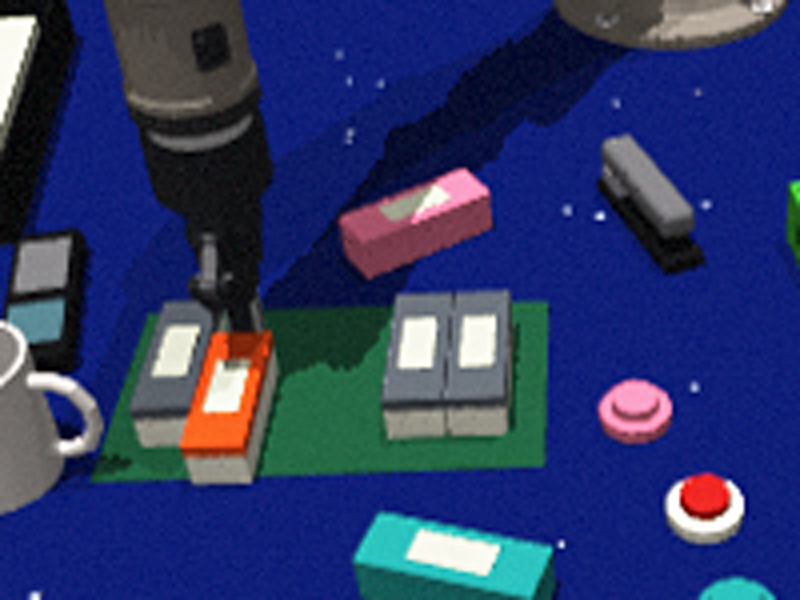

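The box is sliding out straight and the grey box hasn't moved. I'll finish the push, then back off.

```bash
python3 -m creep '[[[0,0,0,0.009,0,0,0],[0,0,0,0.009,0,0,0],[0,0,0,0.009,0,0,0],[0,0,0,0.009,0,0,0],[0,0,0,0.009,0,0,0],[0,0,0,0,0,0,0],[0,0,0,0,0,0,0],[0,0,0,-0.015,0,0,0],[0,0,0,0,0,-0.03,0],[0,0,0,0,0,-0.03,0],[0,0,0,-0.04,0,-0.03,0.06],[0,0,0,-0.04,0,-0.03,0.06],[0,0,0,-0.04,0,0,0.06],[0,0,0,-0.04,0,0,0.06],[0,0,0,0,0,0,0.06]]]'; python3 - <<'E'
from h import *
c=cam('top');save(c,'t6',(370,160,430,250),6)
hsv=cv2.cvtColor(c['color'],cv2.COLOR_RGB2HSV)
m=(hsv[...,0]>3)&(hsv[...,0]<16)&(hsv[...,1]>170)&(hsv[...,2]>120)
v,u=np.nonzero(m); ok=(u>370)&(u<430)&(v<240)&(v>170)
q=np.array([onz(c,a,b,.037)[:2]*1000 for a,b in zip(u[ok],v[ok])],np.float32);print(cv2.minAreaRect(q))
E
```

```text
t: 18.48
eef_pos: [0.3756, -0.3647, 0.2062]
tool_rot: [0.0, 0.998, -0.059, 0.0]
contact_force: [-0.2, 0.4, -1.6]
gripper_width: 0.7
((611.8603515625, -395.7369079589844), (39.202205657958984, 109.39151763916016), 82.73225402832031)
```

View pics/t6.png

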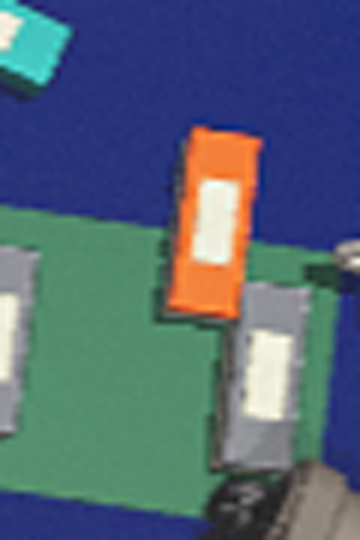

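```bash
python3 -m creep '[[[0,0,0,0.038,0,0,0.06],[0,0,0,0.038,0,0,0.06],[0,0,0,0.038,0,0,0.06],[0,0,0,0.038,0,0,0.06],[0,0,0,0.038,0,0,0.06],[0,0,-0.12,0.02,0,0,0.06],[0,0,-0.12,0,0,0,0.06],[0,0,-0.12,0,0,0,0.06],[0,0,-0.12,0,0,0,0.06],[0,0,-0.12,0,0,0,0.06],[0,0,-0.12,0,0,0,0.06],[0,0,-0.12,0,0,0,0.06],[0,0,-0.12,0,0,0,0.06],[0,0,-0.12,0,0,0,0.06],[0,0,-0.12,0,0,0,0.06],[0,0,-0.12,0,0,0,0.06],[0,0,-0.12,0,0,0,0.06],[0,0,-0.12,0,0,0,0.06],[0,0,0,0,0,0,0.06],[0,0,0,0,0,0,0.06]]]';python3 plan.py .613 -.396 .13 -97.3
```

```text
t: 20.2
eef_pos: [0.6116, -0.3862, 0.2009]
tool_rot: [0.003, 0.734, 0.68, 0.007]
contact_force: [-1.0, -0.9, 0.3]
gripper_width: 0.704
t 20.2 pos [ 0.6116 -0.3862  0.2009] q7 1.64 w 0.0601 F [-1.  -0.9  0.3]
rot [ 0.013 -0.006  0.051] shift now-axes [-0.0101  0.0012  0.0709] after rot [-0.0095  0.0026  0.0709]
```

```bash
python3 -m creep '[[[0.013,-0.006,0.051,-0.009,0.003,0.02,0.06],[0,0,0,0,0,0.02,0.06],[0,0,0,0,0,0.015,0.06],[0,0,0,0,0,0.01,0.06],[0,0,0,0,0,0,0.06],[0,0,0,0,0,0,0.06]]]';python3 plan.py .613 -.396 .079 -97.3
```

```text
t: 20.7
eef_pos: [0.6172, -0.395, 0.1337]
tool_rot: [0.001, 0.757, 0.654, 0.001]
contact_force: [1.1, -0.1, -0.7]
gripper_width: 0.702
t 20.7 pos [ 0.6172 -0.395   0.1337] q7 1.55 w 0.0599 F [ 1.1 -0.1 -0.7]
rot [ 0.003  0.    -0.018] shift now-axes [-0.0016 -0.0041  0.0547] after rot [-0.0016 -0.004   0.0547]
```

```bash
python3 -m creep '[[[0.003,0,-0.018,-0.002,-0.004,0.012,0.06],[0,0,0,0,0,0.015,0.06],[0,0,0,0,0,0.012,0.06],[0,0,0,0,0,0.01,0.06],[0,0,0,0,0,0.002,0.06],[0,0,0,0,0,0,0.06],[0,0,0,0,0,0,0.06]]]';python3 plan.py .613 -.396 .079 -97.3
```

```text
t: 21.28
eef_pos: [0.613, -0.3966, 0.0787]
tool_rot: [0.001, 0.75, 0.661, 0.0]
contact_force: [-0.1, 0.0, 0.4]
gripper_width: 0.697
t 21.28 pos [ 0.613  -0.3966  0.0787] q7 1.55 w 0.0596 F [-0.1  0.   0.4]
rot [0.001 0.    0.001] shift now-axes [ 0.0006 -0.0001 -0.0003] after rot [ 0.0006 -0.0001 -0.0003]
```

```bash
python3 -m creep '[[[0,0,0,0,0,0,0.03],[0,0,0,0,0,0,0.03],[0,0,0,0,0,0,0.03],[0,0,0,0,0,0,0.03],[0,0,0,0,0,0,0.03],[0,0,0,0,0,-0.02,0.03],[0,0,0,0,0,-0.025,0.03],[0,0,0,0,0,-0.025,0.03],[0,0,0,0,0,-0.025,0.03],[0,0,0,0,0,-0.02,0.03],[0,0,0,0,0,0,0.03]]]' 40;python3 plan.py .55 .09 .2 2.7; python3 - <<'E'
from m import *
save(cam('scene'),'s9',(150,120,350,270),4)
c=run();save(c,'t7',(220,160,310,270),5)
E
```

```text
t: 22.2
eef_pos: [0.6125, -0.396, 0.1986]
tool_rot: [-0.0, 0.75, 0.661, 0.0]
contact_force: [0.9, -0.4, 0.4]
gripper_width: 0.456
t 22.2 pos [ 0.6125 -0.396   0.1986] q7 1.61 w 0.039 F [ 0.9 -0.4  0.4]
rot [-1.000e-03 -0.000e+00  1.397e+00] shift now-axes [ 0.4743 -0.1232 -0.0011] after rot [-0.0395 -0.4884 -0.0014]
orange 236 px [264.1 198. ] c [595. 103.] sz [ 38. 107.] ang 1.2 z [35. 41. 47.]
orange 124 px [410.5 201.9] c [ 579. -390.] sz [39. 47.] ang 83.5 z [149. 154. 160.]
yellow 672 px [206.6 217.3] c [530. 311.] sz [174. 271.] ang 85.2 z [-6.  0.  7.]
tall 1464 px [329.  114.4] c [ 905. -119.] sz [ 55. 279.] ang 0.4 z [22. 69. 76.]
tall 158 px [462.5 145.9] c [ 799. -598.] sz [  4. 118.] ang 90.0 z [18. 52. 84.]
tall 394 px [237.8 147. ] c [768. 197.] sz [58. 63.] ang 19.2 z [ 30. 107. 162.]
tall 167 px [283.1 146.3] c [789.  44.] sz [88. 87.] ang 87.7 z [14. 20. 26.]
tall 93 px [321.2 149.9] c [782. -94.] sz [40. 44.] ang 5.0 z [13. 19. 28.]
tall 6649 px [433.5 221.9] c [ 483. -446.] sz [365. 306.] ang 0.1 z [ 43. 559. 657.]
tall 377 px [364.6 163.3] c [ 732. -250.] sz [113.  42.] ang 65.5 z [21. 36. 43.]
tall 98 px [320.9 173.2] c [694. -96.] sz [43. 37.] ang 30.1 z [13. 19. 27.]
tall 662 px [262.2 210.5] c [541.  99.] sz [251. 150.] ang 2.8 z [16. 48. 91.]
tall 377 px [264.1 198.5] c [594. 103.] sz [ 42. 108.] ang 2.6 z [26. 41. 47.]
tall 99 px [329.1 198.6] c [ 603. -126.] sz [40. 44.] ang 45.1 z [13. 19. 27.]
tall 722 px [362.2 215.2] c [ 544. -244.] sz [ 81. 111.] ang 83.2 z [29. 36. 42.]
tall 316 px [315.4 259.3] c [386. -83.] sz [128.  33.] ang 16.1 z [14. 46. 52.]
tall 373 px [366.4 262.8] c [ 377. -260.] sz [ 40. 109.] ang 27.0 z [31. 37. 42.]
```

View pics/s9.png

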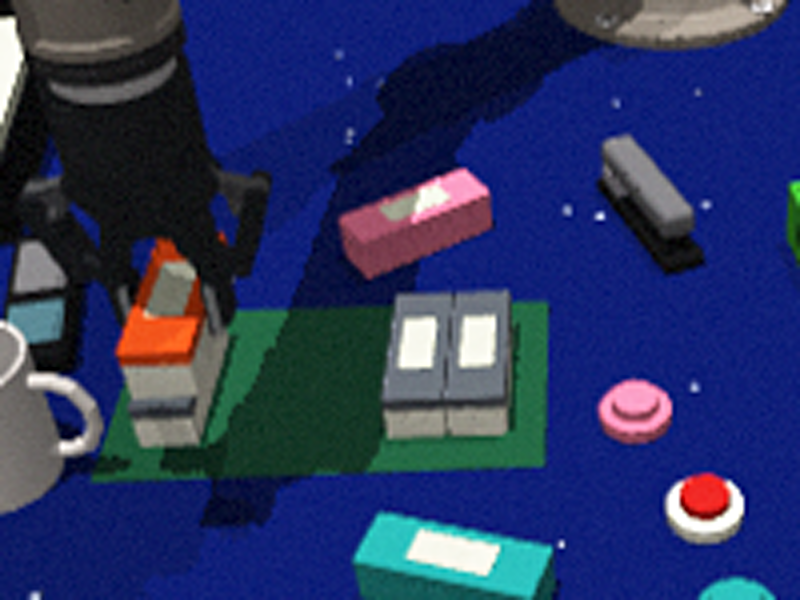

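View pics/t7.png

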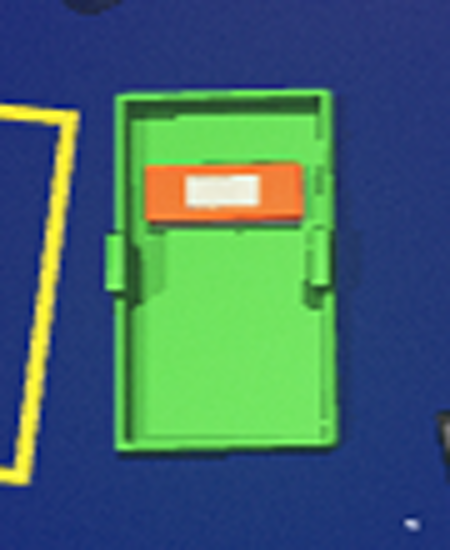

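```bash
python3 -m creep '[[[0,0,0.118,0,0,0,0.03],[0,0,0.118,0,0,0,0.03],[0,0,0.118,0,0,0,0.03],[0,0,0.118,0,0,0,0.03],[0,0,0.118,0,0,0,0.03],[0,0,0.118,0,0,0,0.03],[0,0,0.118,0,0,0,0.03],[0,0,0.118,0,0,0,0.03],[0,0,0.118,0,0,0,0.03],[0,0,0.118,0,0,0,0.03],[0,0,0.118,0,0,0,0.03],[0,0,0.1,0,0,0,0.03],[0,0,0,0,0,0,0.03]]]' 40;python3 plan.py .490 .0955 .2 2.7
```

```text
t: 23.38
eef_pos: [0.5978, -0.3919, 0.1657]
tool_rot: [-0.009, 1.0, -0.012, -0.021]
contact_force: [-0.2, 0.9, -1.4]
gripper_width: 0.46
t 23.38 pos [ 0.5978 -0.3919  0.1657] q7 0.31 w 0.0393 F [-0.2  0.9 -1.4]
rot [-0.02   0.041 -0.07 ] shift now-axes [-0.1203 -0.4853 -0.0204] after rot [-0.0848 -0.492  -0.0343]
```

```bash
python3 -m creep '[[[-0.02,0.041,-0.07,0,-0.015,-0.02,0.03],[0,0,0,-0.005,-0.03,-0.02,0.03],[0,0,0,-0.008,-0.038,-0.005,0.03],[0,0,0,-0.008,-0.038,0,0.03],[0,0,0,-0.008,-0.038,0,0.03],[0,0,0,-0.008,-0.038,0,0.03],[0,0,0,-0.008,-0.038,0,0.03],[0,0,0,-0.008,-0.038,0,0.03],[0,0,0,0,-0.03,0,0.03],[0,0,0,0,-0.02,0,0.03],[0,0,0,0,0,0,0.03]]]' 40;python3 plan.py .490 .0955 .2 2.7
```

```text
t: 24.3
eef_pos: [0.5137, -0.0625, 0.1971]
tool_rot: [-0.0, 0.999, 0.042, -0.01]
contact_force: [0.2, 0.3, -0.4]
gripper_width: 0.461
t 24.3 pos [ 0.5137 -0.0625  0.1971] q7 -0.11 w 0.0394 F [ 0.2  0.3 -0.4]
rot [-0.001  0.021  0.037] shift now-axes [-0.0104 -0.1594 -0.0024] after rot [-0.0163 -0.159  -0.0029]
```

```bash
python3 -m creep '[[[0,0.02,0.037,-0.003,-0.03,0,0.03],[0,0,0,-0.004,-0.04,0,0.03],[0,0,0,-0.004,-0.04,0,0.03],[0,0,0,-0.004,-0.03,0,0.03],[0,0,0,0,-0.02,0,0.03],[0,0,0,0,0,0,0.03],[0,0,0,0,0,0,0.03]]]' 40;python3 plan.py .490 .0955 .14 2.7
```

```text
t: 24.88
eef_pos: [0.4858, 0.0999, 0.1917]
tool_rot: [0.001, 0.999, 0.033, -0.004]
contact_force: [0.7, -0.6, -0.3]
gripper_width: 0.461
t 24.88 pos [0.4858 0.0999 0.1917] q7 -0.48 w 0.0394 F [ 0.7 -0.6 -0.3]
rot [0.001 0.007 0.019] shift now-axes [0.0043 0.0046 0.0517] after rot [0.004  0.0046 0.0517]
```

```bash
python3 -m creep '[[[0,0.007,0.019,0.004,0.005,0.01,0.03],[0,0,0,0,0,0.02,0.03],[0,0,0,0,0,0.02,0.03],[0,0,0,0,0,0.015,0.03],[0,0,0,0,0,0.01,0.03],[0,0,0,0,0,0,0.03],[0,0,0,0,0,0,0.03]]]' 40;python3 plan.py .490 .0955 .085 2.7;python3 - <<'E'
from h import *
save(cam('scene'),'s10',(330,120,450,220),6)
save(cam('top'),'t8',(220,160,310,270),5)
E
```

```text
t: 25.47
eef_pos: [0.4915, 0.0857, 0.1113]
tool_rot: [0.003, 1.0, 0.024, -0.001]
contact_force: [0.7, -0.3, -0.4]
gripper_width: 0.463
t 25.47 pos [0.4915 0.0857 0.1113] q7 -0.56 w 0.0395 F [ 0.7 -0.3 -0.4]
rot [0.006 0.003 0.001] shift now-axes [-0.001  -0.01    0.0263] after rot [-0.0011 -0.0099  0.0263]
```

View pics/s10.png

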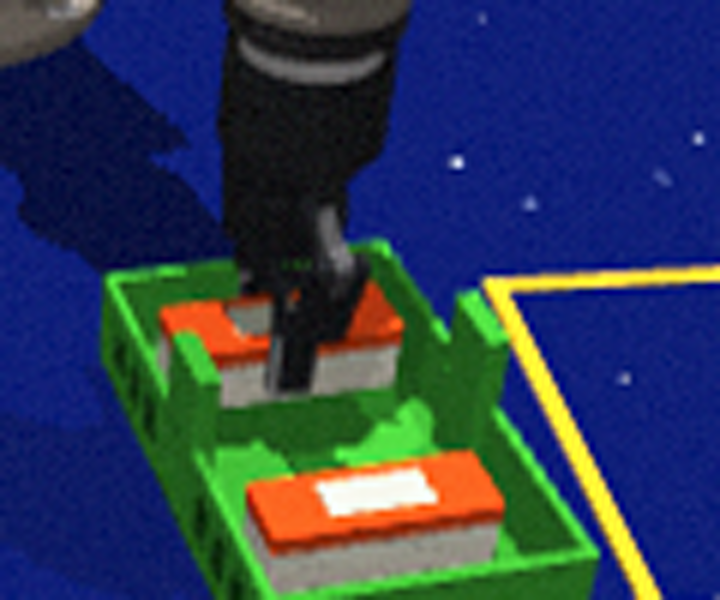

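View pics/t8.png

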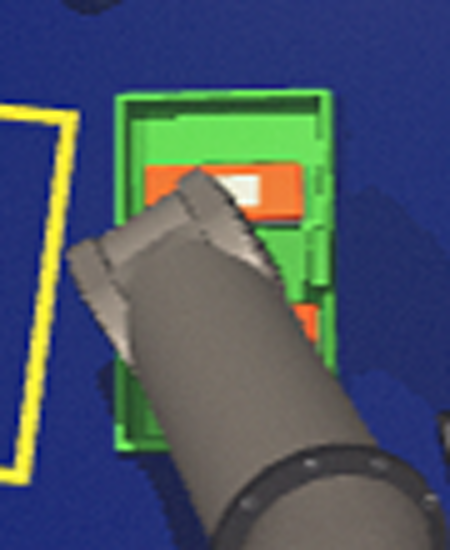

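```bash
python3 -m creep '[[[0.006,0.003,0,-0.001,-0.011,0,0.03],[0,0,0,0,0,0,0.03],[0,0,0,0,0,0.01,0.03],[0,0,0,0,0,0.01,0.03],[0,0,0,0,0,0.006,0.03],[0,0,0,0,0,0.003,0.03],[0,0,0,0,0,0,0.03],[0,0,0,0,0,0,0.03]]]' 40;python3 plan.py .490 .0955 .085 2.7
```

```text
t: 26.23
eef_pos: [0.493, 0.0996, 0.0842]
tool_rot: [-0.001, 1.0, 0.025, 0.005]
contact_force: [-2.2, -1.0, 8.3]
gripper_width: 0.461
t 26.23 pos [0.493  0.0996 0.0842] q7 -0.62 w 0.0394 F [-2.2 -1.   8.3]
rot [-0.002 -0.009  0.002] shift now-axes [-0.0032  0.0039 -0.0008] after rot [-0.0032  0.0039 -0.0008]
```

On the floor (8 N). Release and rise.

```bash
python3 -m creep '[[[0,0,0,0,0,0,0.058],[0,0,0,0,0,0,0.058],[0,0,0,0,0,0,0.058],[0,0,0,0,0,-0.02,0.058],[0,0,0,0,0,-0.03,0.058],[0,0,0,0,0,-0.035,0.058],[0,0,0,0,0,-0.035,0.058],[0,0,0,0,0.035,0,0.04],[0,0,0,0,0.035,0,0.04],[0,0,0,0,0.04,0,0.04],[0,0,0,0,0.04,0,0.04],[0,0,0,0,0.04,0,0.04],[0,0,0,0,0.02,0,0.04],[0,0,0,0,0,0,0.04]]]' 40;python3 - <<'E'
from h import *
c=cam('top');save(c,'t9',(170,160,310,270),5)
print(get_obs()['eef_pos'])
E
```

```text
t: 27.4
eef_pos: [0.5041, -0.1168, 0.2075]
tool_rot: [-0.001, 1.0, 0.029, 0.005]
contact_force: [0.5, -0.0, 0.1]
gripper_width: 0.469
[ 0.50397457 -0.11511341  0.20743352]
```

View pics/t9.png

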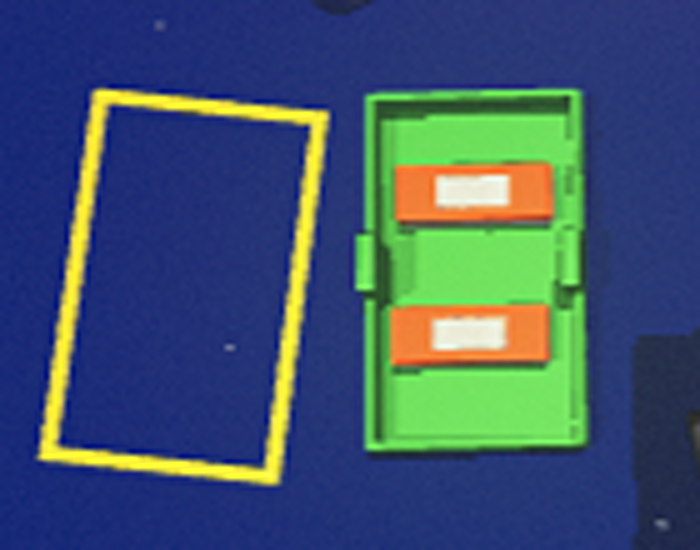

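```bash
python3 - <<'E'
from h import *
c=cam('top')
q=np.array([onz(c,170+u/5,160+v/5,0)*1000 for u,v in [(93,90),(330,112),(280,485),(38,460)]])
print(q.round(1),q.mean(0),cv2.minAreaRect(q[:,:2].astype(np.float32)))
print(onz(c,170+570/5,160+260/5,.09),onz(c,170+366/5,160+263/5,.09))
E
python3 plan.py .542 .029 .2 92.6
```

```text
[[668.3 383.9   0. ]
 [656.2 211.3   0. ]
 [386.6 233.4   0. ]
 [400.3 405.5   0. ]] [527.83545168 308.5383679    0.        ] ((528.2244873046875, 308.4061279296875), (173.00877380371094, 270.6457824707031), 85.39295959472656)
[0.53992145 0.02727514 0.09      ] [0.53465378 0.16544664 0.09      ]
t 27.5 pos [ 0.5041 -0.1124  0.2075] q7 -0.02 w 0.0398 F [0.1 0.5 1. ]
rot [ 0.005 -0.01  -1.553] shift now-axes [ 0.0467 -0.1387  0.0084] after rot [0.1396 0.0443 0.0075]
```

```bash
python3 -m creep '[[[0,0,-0.12,0,0,0,0.04],[0,0,-0.12,0,0,0,0.04],[0,0,-0.12,0,0,0,0.04],[0,0,-0.12,0,0,0,0.04],[0,0,-0.12,0,0,0,0.04],[0,0,-0.12,0,0,0,0.04],[0,0,-0.12,0,0,0,0.04],[0,0,-0.12,0,0,0,0.04],[0,0,-0.12,0,0,0,0.04],[0,0,-0.12,0,0,0,0.04],[0,0,-0.12,0,0,0,0.04],[0,0,-0.12,0,0,0,0.04],[0,0,-0.11,0,0,0,0.04],[0,0,0,0,0,0,0.04],[0,0,0,0,0,0,0.04]]]' 40;python3 plan.py .541 .028 .2 92.6
```

```text
t: 28.75
eef_pos: [0.5036, -0.0743, 0.2071]
tool_rot: [-0.003, 0.663, 0.749, 0.009]
contact_force: [-0.7, 0.1, 0.5]
gripper_width: 0.467
t 28.75 pos [ 0.5036 -0.0743  0.2071] q7 1.37 w 0.0399 F [-0.7  0.1  0.5]
rot [ 0.01  -0.017  0.076] shift now-axes [0.0969 0.0494 0.0093] after rot [0.1005 0.042  0.0071]
```

```bash
python3 -m creep '[[[0.01,-0.017,0.076,0.015,0.01,0,0.04],[0,0,0,0.03,0.012,0,0.04],[0,0,0,0.03,0.012,0,0.04],[0,0,0,0.02,0.008,0,0.04],[0,0,0,0,0,0,0.04],[0,0,0,0,0,0,0.04]]]' 40;python3 plan.py .541 .028 .2 92.6
```

```text
t: 29.25
eef_pos: [0.5406, 0.032, 0.2071]
tool_rot: [-0.001, 0.698, 0.716, -0.0]
contact_force: [-0.7, 0.4, -1.3]
gripper_width: 0.468
t 29.25 pos [0.5406 0.032  0.2071] q7 1.05 w 0.04 F [-0.7  0.4 -1.3]
rot [-0.002 -0.001 -0.021] shift now-axes [-0.004   0.0003  0.007 ] after rot [-0.004   0.0002  0.0071]
```

```bash
python3 -m creep '[[[-0.002,0,-0.02,-0.004,0,0.01,0.04],[0,0,0,0,0,0.015,0.04],[0,0,0,0,0,0.01,0.04],[0,0,0,0,0,0,0.04],[0,0,0,0,0,0,0.04],[0,0,0,0,0,0,0.04]]]' 40;python3 plan.py .541 .028 .131 92.6;python3 - <<'E'
from h import *
save(cam('scene'),'s11',(330,110,450,210),6)
E
```

```text
t: 29.75
eef_pos: [0.5386, 0.0239, 0.1683]
tool_rot: [-0.0, 0.693, 0.721, -0.002]
contact_force: [0.2, -0.3, 1.2]
gripper_width: 0.467
t 29.75 pos [0.5386 0.0239 0.1683] q7 1.03 w 0.0399 F [ 0.2 -0.3  1.2]
rot [-0.002  0.002 -0.005] shift now-axes [0.004  0.0027 0.0373] after rot [0.004  0.0026 0.0373]
```

View pics/s11.png

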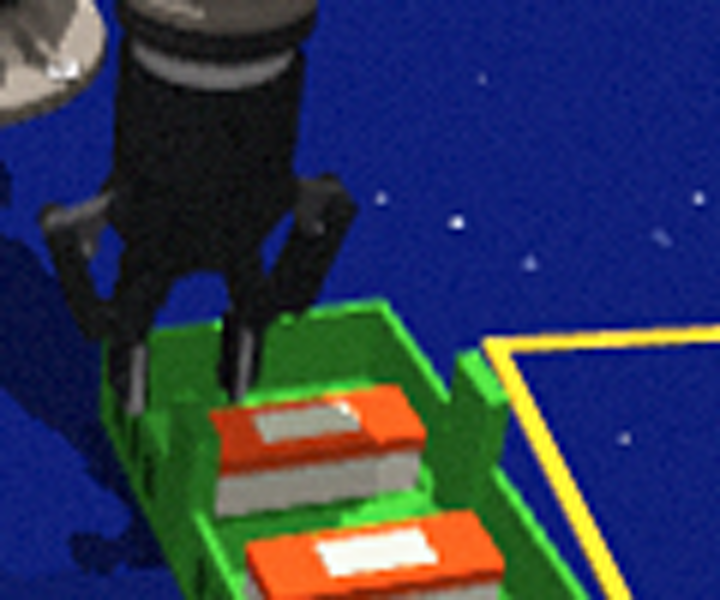

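```bash
python3 -m creep '[[[-0.002,0.002,-0.005,0.005,0.003,0,0.04],[0,0,0,0,0,0,0.04],[0,0,0,0,0,0.01,0.04],[0,0,0,0,0,0.01,0.04],[0,0,0,0,0,0.01,0.04],[0,0,0,0,0,0.004,0.04],[0,0,0,0,0,0,0.04],[0,0,0,0,0,0,0.04]]]' 40;python3 plan.py .541 .028 .131 92.6;python3 - <<'E'
from h import *
save(cam('scene'),'s12',(330,110,450,210),6)
E
```

```text
t: 30.47
eef_pos: [0.5425, 0.0291, 0.1317]
tool_rot: [0.001, 0.691, 0.723, 0.001]
contact_force: [0.3, -0.5, 0.8]
gripper_width: 0.469
t 30.47 pos [0.5425 0.0291 0.1317] q7 0.98 w 0.04 F [ 0.3 -0.5  0.8]
rot [ 0.002 -0.    -0.   ] shift now-axes [-0.0011 -0.0016  0.0007] after rot [-0.0011 -0.0016  0.0007]
```

View pics/s12.png

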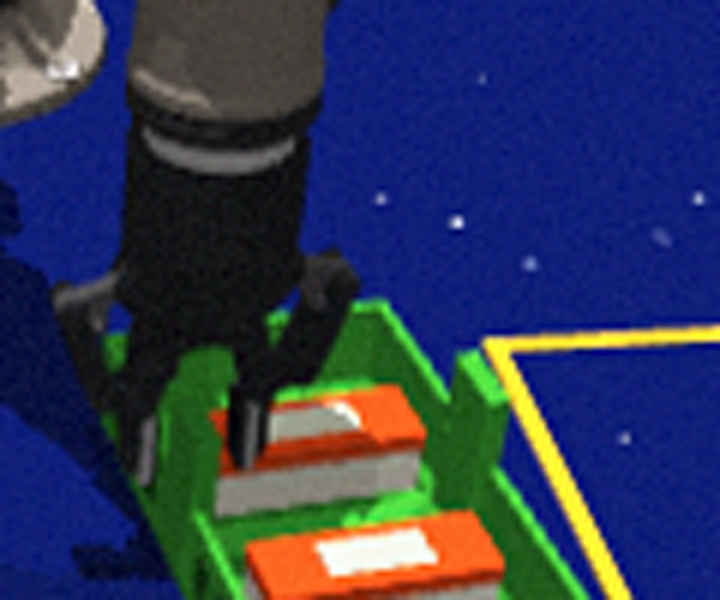

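```bash
python3 -m creep '[[[0,0,0,0,0,0,0.005],[0,0,0,0,0,0,0.005],[0,0,0,0,0,0,0.005],[0,0,0,0,0,0,0.005],[0,0,0,0,0,0,0.005],[0,0,0,0,0,0,0.005]]]' 40;python3 plan.py .523 .240 .131 85.4;python3 - <<'E'
from h import *
save(cam('scene'),'s13',(330,110,450,210),6)
E
```

```text
t: 31.02
eef_pos: [0.5425, 0.0297, 0.1322]
tool_rot: [0.001, 0.691, 0.723, 0.001]
contact_force: [0.3, 0.5, -3.5]
gripper_width: 0.135
t 31.02 pos [0.5425 0.0297 0.1322] q7 0.98 w 0.0115 F [ 0.3  0.5 -3.5]
rot [ 0.003 -0.001  0.126] shift now-axes [ 0.2109 -0.0099  0.0013] after rot [ 0.208  -0.0363  0.0012]
```

View pics/s13.png

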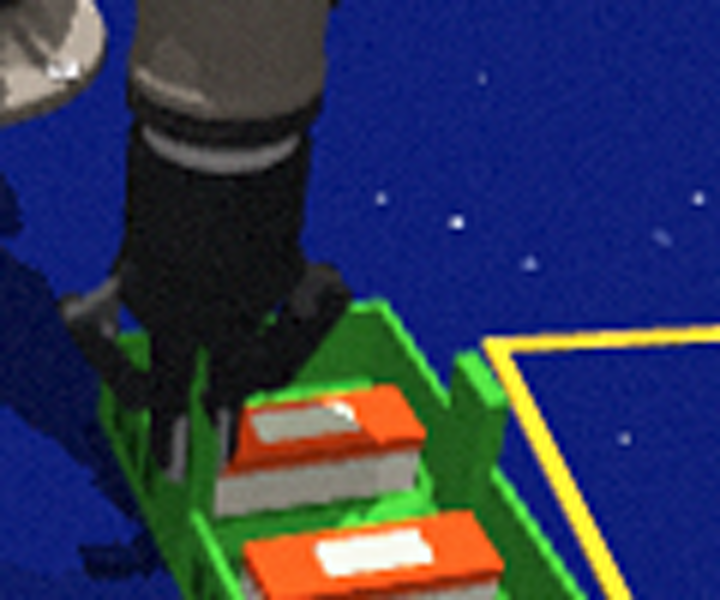

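```bash
python3 -m creep '[[[0,0,0.004,0.006,0,0,0.005],[0,0,0.006,0.01,-0.001,0,0.005],[0,0,0.006,0.01,-0.001,0,0.005],[0,0,0.006,0.01,-0.001,0,0.005],[0,0,0.006,0.01,-0.001,0,0.005],[0,0,0.006,0.01,-0.001,0,0.005],[0,0,0,0,0,0,0.005]]]' 60;python3 plan.py .523 .240 .132 85.4;python3 - <<'E'
from h import *
save(cam('scene'),'s14',(330,110,450,210),6)
E
```

```text
t: 31.65
eef_pos: [0.5386, 0.0748, 0.134]
tool_rot: [0.008, 0.709, 0.705, -0.005]
contact_force: [-0.8, 2.1, -1.9]
gripper_width: 0.133
t 31.65 pos [0.5386 0.0748 0.134 ] q7 0.84 w 0.0113 F [-0.8  2.1 -1.9]
rot [0.005 0.018 0.075] shift now-axes [ 0.1652 -0.0165 -0.0011] after rot [ 0.1634 -0.0288  0.002 ]
```

View pics/s14.png

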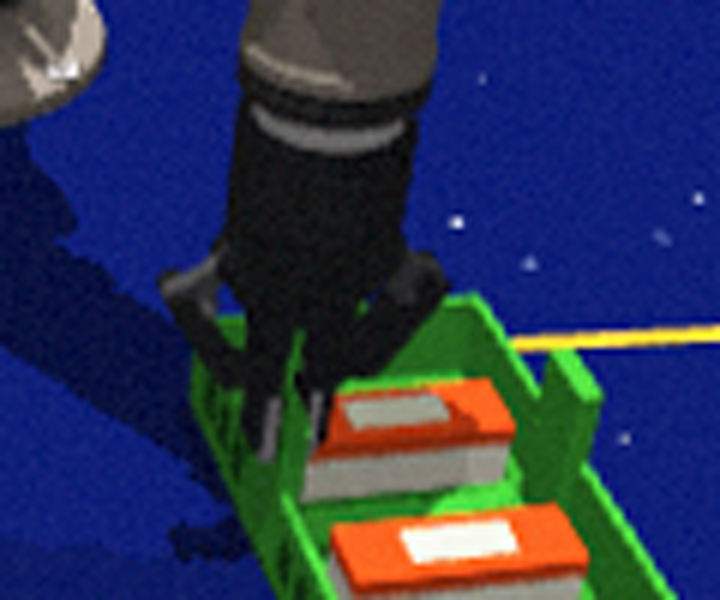

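```bash
python3 -m creep '[[[0.003,0.012,0.006,0.006,-0.001,0.0015,0.005],[0,0.005,0.006,0.01,-0.001,0.0005,0.005],[0,0.003,0.006,0.01,-0.001,0,0.005],[0,0.003,0.006,0.01,-0.001,0,0.005],[0,0.003,0.006,0.01,-0.001,0,0.005],[0,0.003,0.006,0.01,-0.001,0,0.005],[0,0,0,0,0,0,0.005]]]' 60;python3 plan.py .523 .240 .132 85.4
```

```text
t: 32.28
eef_pos: [0.5376, 0.1151, 0.1326]
tool_rot: [0.004, 0.728, 0.686, -0.002]
contact_force: [-0.2, 3.2, -1.6]
gripper_width: 0.132
t 32.28 pos [0.5376 0.1151 0.1326] q7 0.73 w 0.0113 F [-0.2  3.2 -1.6]
rot [0.002 0.009 0.02 ] shift now-axes [ 0.1238 -0.022  -0.0005] after rot [ 0.1233 -0.0246  0.0006]
```

```bash
python3 -m creep '[[[0,0,0,0,0,0,0.005],[0,0,0,0,0,0,0.005]]]' 60;python3 plan.py .523 .240 .132 85.4
```

```text
t: 32.45
eef_pos: [0.5377, 0.1148, 0.1324]
tool_rot: [0.003, 0.728, 0.686, -0.002]
contact_force: [-0.3, 0.9, -0.7]
gripper_width: 0.129
t 32.45 pos [0.5377 0.1148 0.1324] q7 0.73 w 0.011 F [-0.3  0.9 -0.7]
rot [0.002 0.008 0.02 ] shift now-axes [ 0.1241 -0.0221 -0.0006] after rot [ 0.1237 -0.0247  0.0004]
```

```bash
python3 -m creep '[[[0.002,0.008,0.005,0.006,-0.001,0.0005,0.005],[0,0.003,0.005,0.01,-0.002,0,0.005],[0,0.003,0.003,0.01,-0.002,0,0.005],[0,0.003,0,0.01,-0.002,0,0.005],[0,0.003,0,0.01,-0.002,0,0.005],[0,0.003,0,0.01,-0.002,0,0.005],[0,0.002,0,0.01,-0.002,0,0.005],[0,0,0,0,0,0,0.005]]]' 60;python3 plan.py .523 .240 .132 85.4;python3 - <<'E'
from h import *
save(cam('scene'),'s15',(330,110,490,230),5)
save(cam('top'),'t15',(170,160,310,270),5)
E
```

```text
t: 33.12
eef_pos: [0.5351, 0.1621, 0.1325]
tool_rot: [0.004, 0.74, 0.672, -0.002]
contact_force: [-0.8, 3.7, -2.0]
gripper_width: 0.133
t 33.12 pos [0.5351 0.1621 0.1325] q7 0.62 w 0.0114 F [-0.8  3.7 -2. ]
rot [ 0.003  0.008 -0.016] shift now-axes [ 0.0764 -0.0195 -0.0002] after rot [ 0.0767 -0.0183  0.0005]
```

View pics/s15.png

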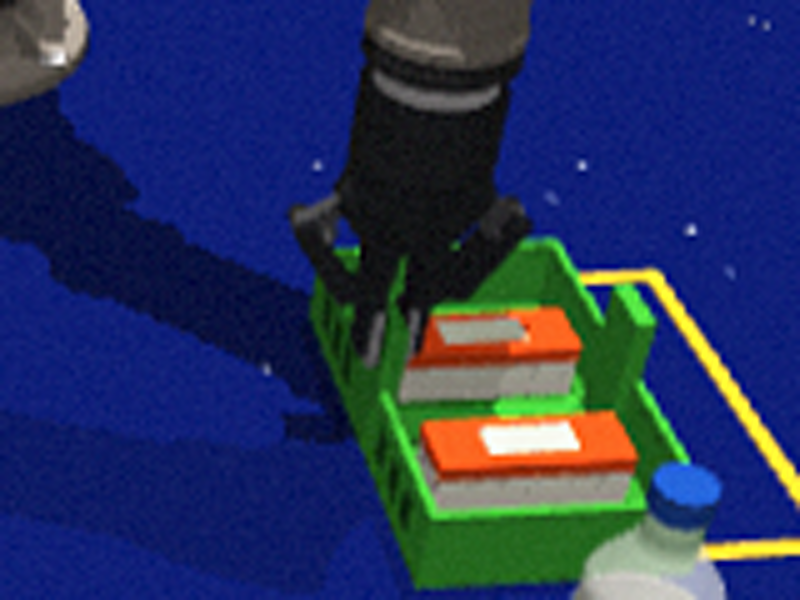

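View pics/t15.png

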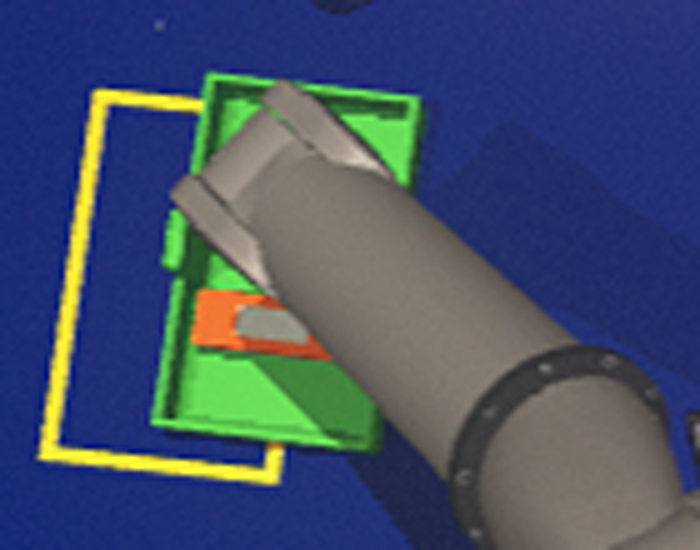

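```bash
python3 -m creep '[[[0.003,0.006,-0.008,0.007,-0.003,0.0005,0.005],[0,0.003,-0.006,0.01,-0.003,0,0.005],[0,0.003,-0.004,0.01,-0.003,0,0.005],[0,0.003,0,0.01,-0.003,0,0.005],[0,0.003,0,0.01,-0.003,0,0.005],[0,0.003,0,0.01,-0.003,0,0.005],[0,0,0,0,0,0,0.005],[0,0,0,0,0,0,0.005]]]' 60;python3 plan.py .523 .240 .132 85.4
```

```text
t: 33.88
eef_pos: [0.53, 0.2005, 0.1325]
tool_rot: [0.006, 0.742, 0.671, -0.002]
contact_force: [0.8, -1.6, 0.9]
gripper_width: 0.131
t 33.88 pos [0.53   0.2005 0.1325] q7 0.55 w 0.0112 F [ 0.8 -1.6  0.9]
rot [ 0.006  0.011 -0.02 ] shift now-axes [ 0.0386 -0.0109  0.    ] after rot [ 0.0389 -0.0101  0.0005]
```

```bash
python3 -m creep '[[[0.005,0.01,-0.01,0.008,-0.003,0,0.005],[0,0.003,-0.008,0.01,-0.003,0,0.005],[0,0.003,-0.006,0.01,-0.003,0,0.005],[0,0.003,0,0.009,-0.002,0,0.005],[0,0,0,0,0,0,0.005],[0,0,0,0,0,0,0.005]]]' 60;python3 plan.py .523 .240 .132 85.4; python3 - <<'E'
from h import *
save(cam('top'),'t16',(170,160,310,270),5)
E
```

```text
t: 34.38
eef_pos: [0.5272, 0.225, 0.1323]
tool_rot: [0.004, 0.738, 0.675, -0.002]
contact_force: [-0.2, -1.5, 1.8]
gripper_width: 0.133
t 34.38 pos [0.5272 0.225  0.1323] q7 0.52 w 0.0114 F [-0.2 -1.5  1.8]
rot [ 0.004  0.009 -0.009] shift now-axes [ 0.0146 -0.0056  0.0002] after rot [ 0.0146 -0.0054  0.0003]
```

View pics/t16.png

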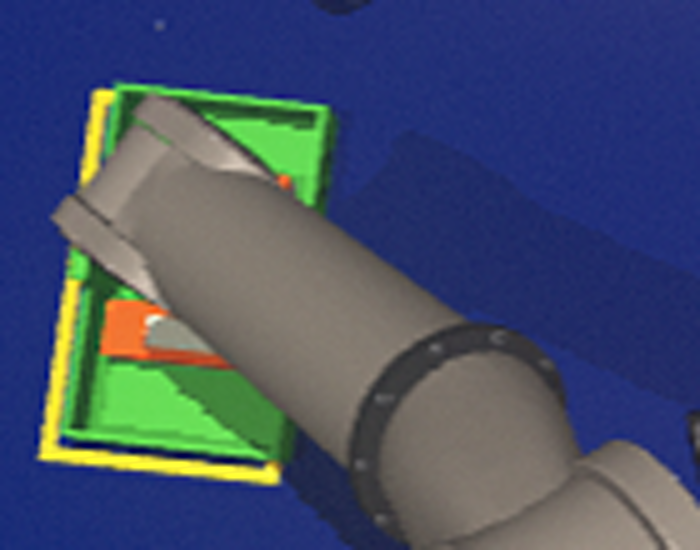

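```bash
python3 -m creep '[[[0.004,0.008,-0.006,0.008,-0.003,0,0.005],[0,0.002,-0.004,0.008,-0.003,0,0.005],[0,0,0,0.005,-0.001,0,0.005],[0,0,0,0,0,0,0.005],[0,0,0,0,0,0,0.005]]]' 60;python3 plan.py .523 .240 .132 85.4
```

```text
t: 34.85
eef_pos: [0.5255, 0.2374, 0.1324]
tool_rot: [0.005, 0.738, 0.675, -0.003]
contact_force: [0.5, -0.9, 1.5]
gripper_width: 0.124
t 34.85 pos [0.5255 0.2374 0.1324] q7 0.5 w 0.0106 F [ 0.5 -0.9  1.5]
rot [ 0.002  0.011 -0.008] shift now-axes [ 0.0024 -0.0027  0.0004] after rot [ 0.0024 -0.0027  0.0004]
```

Close enough to check. I'll let go, rise and measure.

```bash
python3 -m creep '[[[0,0,0,0,0,0,0.04],[0,0,0,0,0,0,0.04],[0,0,0,0,0,0,0.04],[0,0,0,0,0,-0.02,0.04],[0,0,0,0,0,-0.03,0.04],[0,0,0,0,0,-0.03,0.04],[0,0,0,0,0,0,0.04],[0,0,0,-0.04,0,0,0],[0,0,0,-0.04,0,0,0],[0,0,0,-0.04,0,0,0],[0,0,0,-0.04,0,0,0],[0,0,0,-0.04,0,0,0],[0,0,0,-0.04,0,0,0],[0,0,0,-0.03,0,0,0],[0,0,0,0,0,0,0]]]' 40;python3 - <<'E'
from m import *
c=run();save(c,'t17',(170,160,270,270),5)
E
```

```text
t: 36.1
eef_pos: [0.4984, -0.0395, 0.2141]
tool_rot: [0.002, 0.733, 0.68, -0.006]
contact_force: [0.0, -0.4, -0.1]
gripper_width: 0.001
orange 240 px [209.3 198.4] c [589. 295.] sz [107.  40.] ang 85.5 z [34. 41. 47.]
orange 254 px [204.1 226.4] c [490. 309.] sz [112.  39.] ang 85.4 z [34. 40. 47.]
yellow 157 px [200.1 251.9] c [407. 322.] sz [173.  35.] ang 80.1 z [-6.  0.  7.]
tall 1464 px [328.8 114.4] c [ 905. -115.] sz [289.  66.] ang 87.0 z [22. 69. 76.]
tall 139 px [462.4 145.1] c [ 800. -598.] sz [117.   4.] ang 0.0 z [17. 50. 80.]
tall 392 px [237.7 147. ] c [767. 197.] sz [57. 62.] ang 23.9 z [ 27. 107. 160.]
tall 171 px [283.1 146.2] c [789.  44.] sz [87. 88.] ang 5.7 z [14. 19. 26.]
tall 103 px [320.9 149.9] c [781. -95.] sz [43. 46.] ang 36.2 z [13. 19. 28.]
tall 373 px [364.6 163.2] c [ 731. -252.] sz [110.  42.] ang 65.7 z [23. 36. 43.]
tall 95 px [321.3 172.5] c [698. -98.] sz [40. 41.] ang 11.5 z [12. 20. 27.]
tall 1291 px [205.1 216.2] c [535. 300.] sz [153. 251.] ang 85.2 z [16. 42. 87.]
tall 4157 px [311.9 243.1] c [415. -77.] sz [283. 116.] ang 24.7 z [503. 607. 701.]
tall 392 px [209.3 198.7] c [591. 300.] sz [120.  47.] ang 83.3 z [22. 41. 47.]
tall 103 px [328.8 198.5] c [ 601. -127.] sz [44. 43.] ang 0.4 z [13. 19. 26.]
tall 457 px [445.6 205. ] c [ 576. -523.] sz [ 79. 108.] ang 18.3 z [17. 66. 98.]
tall 724 px [362.2 215.2] c [ 543. -246.] sz [ 85. 111.] ang 82.1 z [30. 36. 42.]
tall 386 px [413.  222.5] c [ 521. -424.] sz [ 41. 110.] ang 83.8 z [26. 36. 42.]
tall 616 px [442.6 253.2] c [ 418. -530.] sz [148.  53.] ang 2.6 z [15. 22. 29.]
tall 376 px [366.3 262.8] c [ 377. -260.] sz [ 40. 110.] ang 27.2 z [31. 36. 42.]
```

View pics/t17.png

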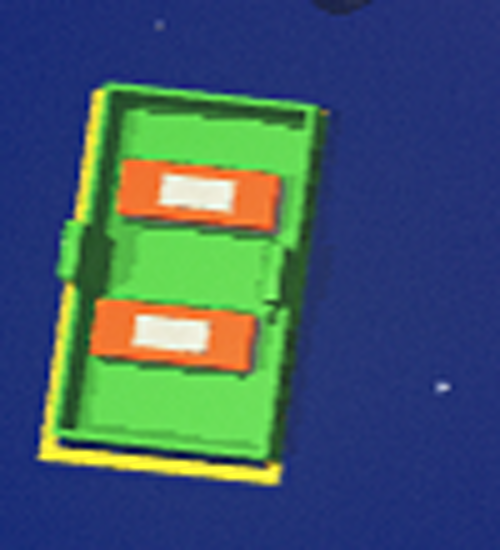

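```bash
python3 - <<'E'
from h import *
c=cam('top')
q=np.array([onz(c,170+u/5,160+v/5,.05)*1000 for u,v in [(107,84),(322,107),(275,462),(56,440)]])
print(q.round(1),q.mean(0),cv2.minAreaRect(q[:,:2].astype(np.float32)))
s=cam('scene');save(s,'s17',(370,110,530,230),5)
E
```

```text
[[662.6 359.9  50. ]
 [649.7 208.   50. ]
 [400.6 227.9  50. ]
 [412.3 379.   50. ]] [531.30272985 293.69439883  50.        ] ((531.5877685546875, 293.5540771484375), (152.42306518554688, 251.03717041015625), 85.59164428710938)
```

View pics/s17.png

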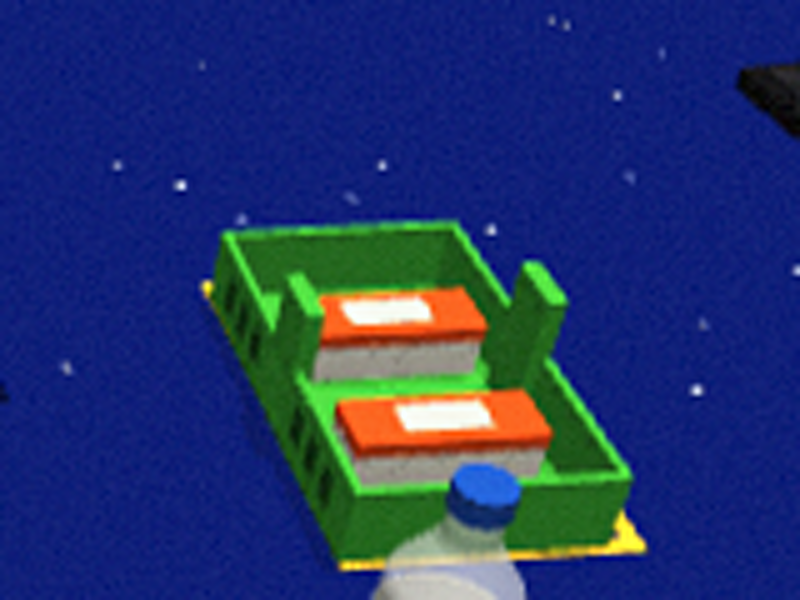

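The tray sits within the outline but is about 13 mm short in +y. I'll grip the tab again and nudge it.

```bash
python3 plan.py .526 .226 .2 85.6; python3 -m creep '[[[0,0.0,0,0.03,0,0,0.04],[0,0,0,0.04,0,0,0.04],[0,0,0,0.04,0,0,0.04],[0,0,0,0.04,0,0,0.04],[0,0,0,0.04,0,0,0.04],[0,0,0,0.03,0,0,0.04],[0,0,0,0.02,0,0,0.04],[0,0,0,0,0,0,0.04],[0,0,0,0,0,0,0.04]]]' 40; python3 plan.py .526 .226 .17 85.6
```

```text
t 36.25 pos [ 0.4994 -0.0319  0.2148] q7 1.12 w 0.0003 F [0.  1.  0.3]
rot [-0.004  0.007  0.009] shift now-axes [0.2592 0.0092 0.0129] after rot [0.2592 0.0067 0.0148]
t: 37.0
eef_pos: [0.5096, 0.2362, 0.2134]
tool_rot: [-0.003, 0.722, 0.691, 0.0]
contact_force: [-0.3, -1.1, -0.8]
gripper_width: 0.465
t 37.0 pos [0.5096 0.2362 0.2134] q7 0.62 w 0.0397 F [-0.3 -1.1 -0.8]
rot [-0.004 -0.005  0.033] shift now-axes [-0.0097  0.0171  0.0433] after rot [-0.0089  0.0172  0.0434]
```

```bash
python3 -m creep '[[[-0.004,-0.005,0.033,-0.009,0.017,0.01,0.04],[0,0,0,0,0,0.015,0.04],[0,0,0,0,0,0.012,0.04],[0,0,0,0,0,0,0.04],[0,0,0,0,0,0,0.04],[0,0,0,0,0,0,0.04]]]' 40; python3 plan.py .526 .226 .131 85.6;python3 - <<'E'
from h import *
save(cam('scene'),'s18',(370,100,490,200),6)
E
```

```text
t: 37.5
eef_pos: [0.5235, 0.2299, 0.1751]
tool_rot: [-0.001, 0.731, 0.682, -0.0]
contact_force: [1.4, 0.2, 0.5]
gripper_width: 0.465
t 37.5 pos [0.5235 0.2299 0.1751] q7 0.58 w 0.0397 F [1.4 0.2 0.5]
rot [-0.001 -0.     0.007] shift now-axes [-0.0037  0.0029  0.0441] after rot [-0.0037  0.0028  0.0441]
```

View pics/s18.png

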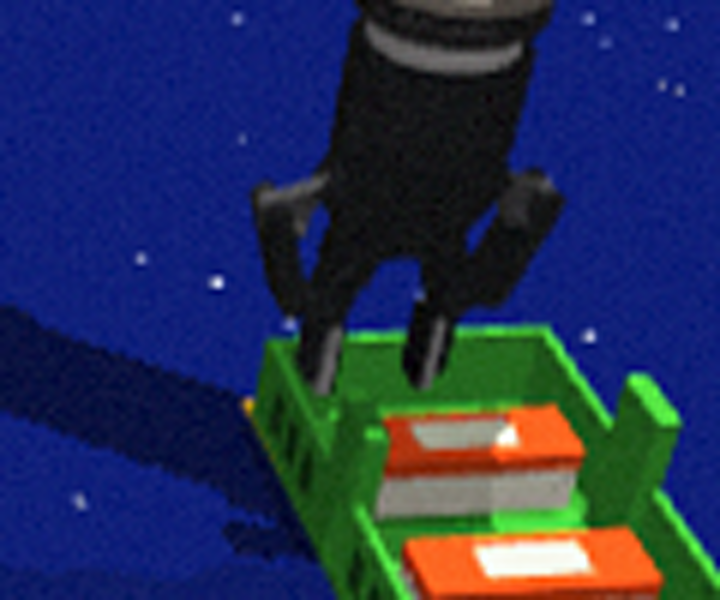

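```bash
python3 -m creep '[[[0,0,0.007,-0.005,0.003,0,0.04],[0,0,0,0,0,0,0.04],[0,0,0,0,0,0.012,0.04],[0,0,0,0,0,0.012,0.04],[0,0,0,0,0,0.01,0.04],[0,0,0,0,0,0.006,0.04],[0,0,0,0,0,0,0.04],[0,0,0,0,0,0,0.04],[0,0,0,0,0,0,0.005],[0,0,0,0,0,0,0.005],[0,0,0,0,0,0,0.005],[0,0,0,0,0,0,0.005],[0,0,0,0,0,0,0.005]]]' 60; python3 plan.py .526 .226 .131 85.6;python3 - <<'E'
from h import *
save(cam('scene'),'s19',(370,100,490,200),6)
c=cam('top');save(c,'t19',(170,160,270,270),5)
E
```

```text
t: 38.63
eef_pos: [0.5268, 0.226, 0.1327]
tool_rot: [-0.001, 0.733, 0.68, 0.002]
contact_force: [1.5, 1.8, -3.0]
gripper_width: 0.132
t 38.63 pos [0.5268 0.226  0.1327] q7 0.54 w 0.0113 F [ 1.5  1.8 -3. ]
rot [ 0.001 -0.004  0.001] shift now-axes [-0.     -0.0008  0.0017] after rot [-0.     -0.0008  0.0017]
```

View pics/s19.png

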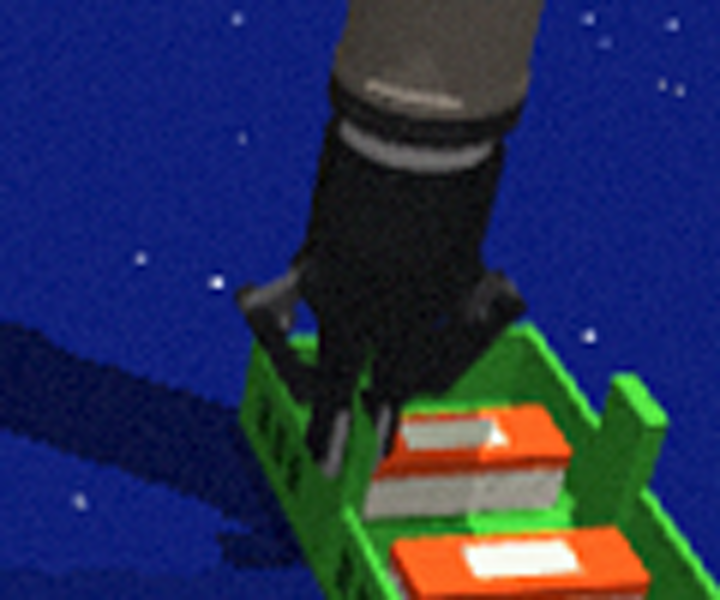

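View pics/t19.png

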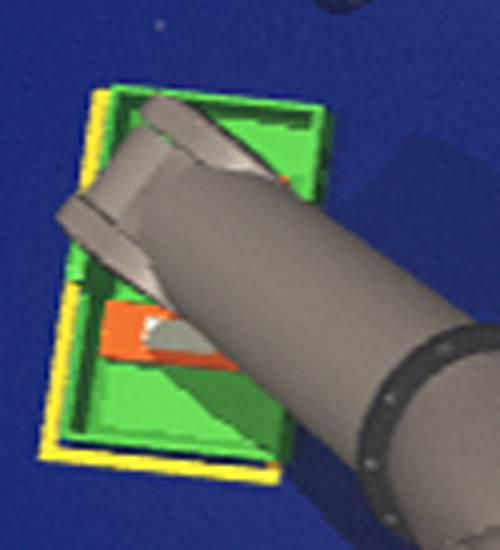

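```bash
python3 -m creep '[[[0,-0.002,0,0.006,-0.001,0.0005,0.005],[0,0.002,0,0.008,-0.001,0,0.005],[0,0.002,0,0.008,-0.001,0,0.005],[0,0,0,0.004,0,0,0.005],[0,0,0,0,0,0,0.005],[0,0,0,0,0,0,0.005]]]' 60; python3 plan.py .524 .242 .132 85.6;python3 - <<'E'
from h import *
c=cam('top');save(c,'t20',(170,160,270,270),5)
E
```

```text
t: 39.23
eef_pos: [0.5283, 0.2397, 0.1347]
tool_rot: [0.007, 0.737, 0.676, -0.005]
contact_force: [-0.0, 0.6, -0.5]
gripper_width: 0.131
t 39.23 pos [0.5283 0.2397 0.1347] q7 0.5 w 0.0112 F [-0.   0.6 -0.5]
rot [ 0.003  0.018 -0.01 ] shift now-axes [ 0.0019 -0.0045  0.0026] after rot [ 0.0019 -0.0045  0.0027]
```

View pics/t20.png

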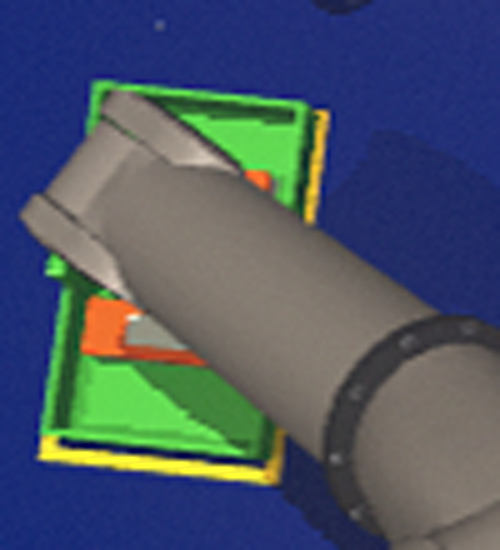

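```bash
python3 -m creep '[[[0.003,0.015,-0.005,0.003,-0.005,0.001,0.005],[0,0.003,0,0.002,-0.003,0.001,0.005],[0,0,0,0,0,0,0.005],[0,0,0,0,0,0,0.005],[0,0,0,0,0,0,0.005]]]' 60; python3 plan.py .524 .242 .132 85.6;python3 - <<'E'
from h import *
c=cam('top');save(c,'t21',(170,160,270,270),5)
E
```

```text
t: 39.7
eef_pos: [0.5223, 0.2432, 0.1327]
tool_rot: [0.001, 0.737, 0.676, 0.001]
contact_force: [1.9, -1.6, 1.2]
gripper_width: 0.129
t 39.7 pos [0.5223 0.2432 0.1327] q7 0.5 w 0.011 F [ 1.9 -1.6  1.2]
rot [ 0.003 -0.    -0.009] shift now-axes [-0.001   0.0018  0.0007] after rot [-0.001   0.0018  0.0007]
```

View pics/t21.png

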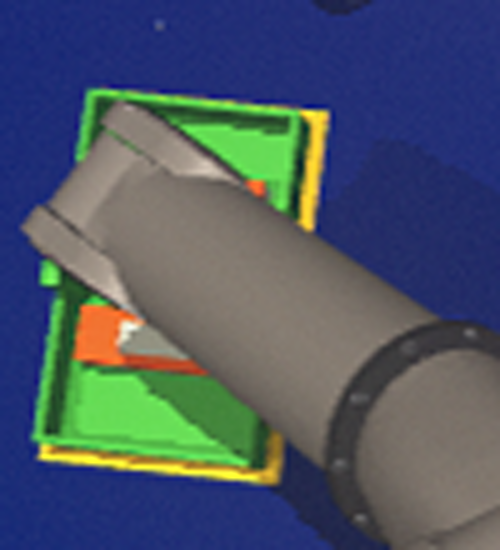

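Release, back off and measure.

```bash
python3 -m creep '[[[0,0,0,0,0,0,0.03],[0,0,0,0,0,0,0.03],[0,0,0,0,0,0,0.04],[0,0,0,0,0,-0.02,0.04],[0,0,0,0,0,-0.03,0.04],[0,0,0,0,0,-0.03,0.04],[0,0,0,0,0,0,0.04],[0,0,0,-0.04,0,0,0],[0,0,0,-0.04,0,0,0],[0,0,0,-0.04,0,0,0],[0,0,0,-0.04,0,0,0],[0,0,0,-0.04,0,0,0],[0,0,0,-0.04,0,0,0],[0,0,0,-0.04,0,0,0],[0,0,0,-0.02,0,0,0],[0,0,0,0,0,0,0]]]' 40;python3 - <<'E'
from m import *
c=run();save(c,'t22',(170,160,270,270),5)
s=cam('scene');save(s,'s22',(370,110,530,230),5)
print(get_obs()['eef_pos'])
E
```

```text
t: 41.08
eef_pos: [0.4943, -0.06, 0.2121]
tool_rot: [-0.003, 0.731, 0.682, 0.003]
contact_force: [0.7, 0.0, -0.3]
gripper_width: 0.001
orange 247 px [206.2 199.6] c [585. 307.] sz [109.  44.] ang 88.0 z [34. 41. 46.]
orange 253 px [200.8 227.7] c [485. 319.] sz [110.  41.] ang 86.2 z [35. 41. 47.]
yellow 286 px [220.5 228.2] c [529. 310.] sz [169. 269.] ang 85.4 z [-5.  1.  7.]
tall 1461 px [328.9 114.4] c [ 905. -119.] sz [280.  55.] ang 89.8 z [23. 69. 76.]
tall 158 px [462.4 145. ] c [ 800. -598.] sz [  4. 118.] ang 90.0 z [16. 49. 81.]
tall 389 px [237.7 146.8] c [767. 197.] sz [58. 63.] ang 20.0 z [ 32. 107. 161.]
tall 168 px [283.1 146.4] c [789.  44.] sz [88. 88.] ang 1.4 z [14. 20. 25.]
tall 100 px [320.8 149.9] c [780. -92.] sz [40. 43.] ang 65.1 z [13. 19. 28.]
tall 375 px [364.7 163.3] c [ 732. -252.] sz [110.  42.] ang 65.1 z [23. 36. 43.]
tall 101 px [321.3 172.8] c [697. -97.] sz [42. 46.] ang 63.4 z [13. 17. 27.]
tall 1677 px [202.8 213.3] c [531. 312.] sz [154. 251.] ang 84.7 z [17. 42. 85.]
tall 4069 px [320.1 242.8] c [455. -83.] sz [324. 161.] ang 6.0 z [493. 597. 690.]
tall 454 px [445.5 205. ] c [ 589. -525.] sz [106.  80.] ang 51.3 z [18. 65. 98.]
tall 723 px [362.2 215.2] c [ 543. -244.] sz [ 81. 110.] ang 83.3 z [29. 36. 42.]
tall 388 px [412.9 222.7] c [ 521. -424.] sz [ 43. 110.] ang 84.2 z [23. 36. 44.]
tall 617 px [442.7 253.1] c [ 418. -530.] sz [148.  53.] ang 3.2 z [15. 22. 29.]
tall 371 px [366.5 262.8] c [ 377. -260.] sz [ 40. 110.] ang 26.9 z [31. 37. 42.]
tall 64 px [457.5 283.8] c [ 313. -580.] sz [25. 38.] ang 0.8 z [14. 42. 64.]
[ 0.49477617 -0.05573357  0.2124093 ]
```

View pics/t22.png

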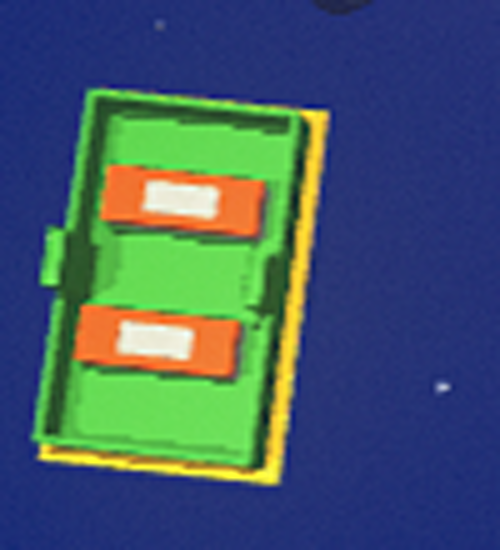

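View pics/s22.png

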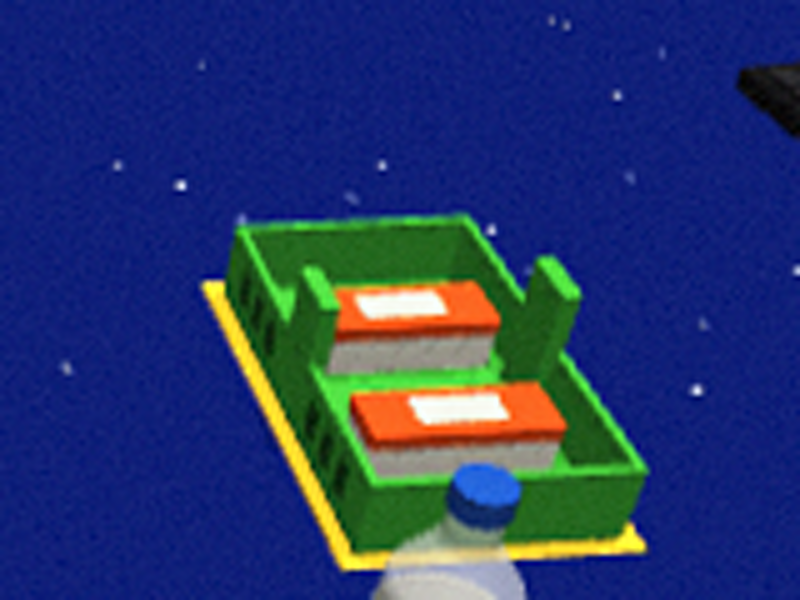

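Both cameras agree: tray at about (531,312) mm, outline at (530,311), angles matching. On to the red button.

```bash
python3 - <<'E'
from h import *
c=cam('top');save(c,'t23',(300,150,345,190),12)
P=cloud(c);hsv=cv2.cvtColor(c['color'],cv2.COLOR_RGB2HSV);H,S,V=hsv[...,0],hsv[...,1],hsv[...,2]
m=((H<4)|(H>174))&(S>180)&(V>100);m[:, :300]=0;m[:,345:]=0;m[:150]=0;m[195:]=0
v,u=np.nonzero(m);print(len(u),u.mean(),v.mean(),np.median(P[m],0),np.percentile(P[m][:,2],[10,90]),onz(c,u.mean(),v.mean(),.026))
E
python3 plan.py .697 -.097 .2 90
```

```text
45 321.7111111111111 172.73333333333332 [ 0.69443445 -0.09935876  0.02269304] [0.01769036 0.02628604] [ 0.69358707 -0.09851874  0.026     ]
t 41.23 pos [ 0.4951 -0.054   0.2127] q7 1.18 w 0.0 F [-0.4  0.3 -0.1]
rot [ 0.002 -0.01  -0.062] shift now-axes [-0.0305  0.2042  0.0127] after rot [-0.043   0.2019  0.0127]
```

View pics/t23.png

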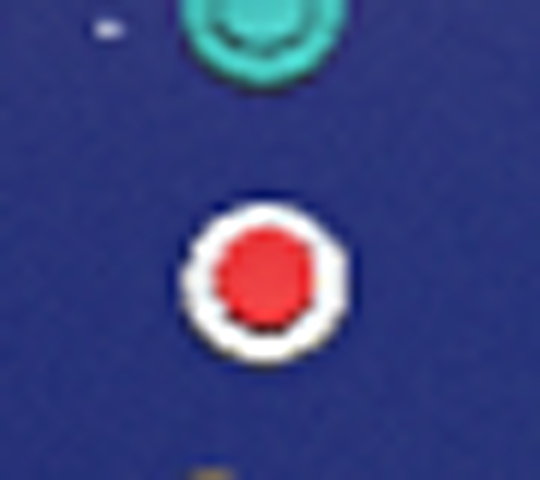

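```bash
python3 -m creep '[[[0,0,0,-0.006,0.03,0,0],[0,0,0,-0.006,0.038,0,0],[0,0,0,-0.006,0.038,0,0],[0,0,0,-0.006,0.038,0,0],[0,0,0,-0.006,0.03,0,0],[0,0,0,0,0.015,0,0],[0,0,0,0,0,0,0],[0,0,0,0,0,0,0]]]' 40;python3 plan.py .694 -.0985 .13 86
```

```text
t: 41.9
eef_pos: [0.6903, -0.0713, 0.2107]
tool_rot: [-0.006, 0.719, 0.695, 0.007]
contact_force: [0.1, -0.0, -1.0]
gripper_width: 0.002
t 41.9 pos [ 0.6903 -0.0713  0.2107] q7 1.23 w 0.0001 F [ 0.1 -0.  -1. ]
rot [ 0.    -0.018  0.036] shift now-axes [-0.0286  0.0046  0.0802] after rot [-0.0269  0.0056  0.0807]
```

```bash
python3 -m creep '[[[0,-0.018,0.036,-0.015,0.003,0.01,0],[0,0,0,-0.012,0.003,0.02,0],[0,0,0,0,0,0.02,0],[0,0,0,0,0,0.015,0],[0,0,0,0,0,0,0],[0,0,0,0,0,0,0]]]' 40;python3 plan.py .694 -.0985 .11 86
```

```text
t: 42.4
eef_pos: [0.6919, -0.0851, 0.1451]
tool_rot: [-0.002, 0.726, 0.687, 0.002]
contact_force: [0.9, -0.9, 0.8]
gripper_width: 0.0
t 42.4 pos [ 0.6919 -0.0851  0.1451] q7 1.19 w 0.0 F [ 0.9 -0.9  0.8]
rot [-0.    -0.005  0.015] shift now-axes [-0.0134  0.0028  0.035 ] after rot [-0.0132  0.003   0.0351]
```

```bash
python3 -m creep '[[[0,-0.005,0.015,-0.014,0.003,0,0],[0,0,0,0,0,0,0],[0,0,0,0,0,0.01,0],[0,0,0,0,0,0.01,0],[0,0,0,0,0,0.006,0],[0,0,0,0,0,0,0],[0,0,0,0,0,0,0]]]' 40;python3 plan.py .694 -.0985 .11 86;python3 - <<'E'
from h import *
save(cam('scene'),'s24',(270,180,370,270),7)
E
```

```text
t: 42.98
eef_pos: [0.6953, -0.0992, 0.1206]
tool_rot: [0.002, 0.731, 0.682, 0.002]
contact_force: [0.3, -0.0, 0.7]
gripper_width: -0.002
t 42.98 pos [ 0.6953 -0.0992  0.1206] q7 1.18 w -0.0001 F [ 0.3 -0.   0.7]
rot [ 0.005  0.    -0.   ] shift now-axes [ 0.0006 -0.0014  0.0106] after rot [ 0.0006 -0.0014  0.0106]
```

View pics/s24.png

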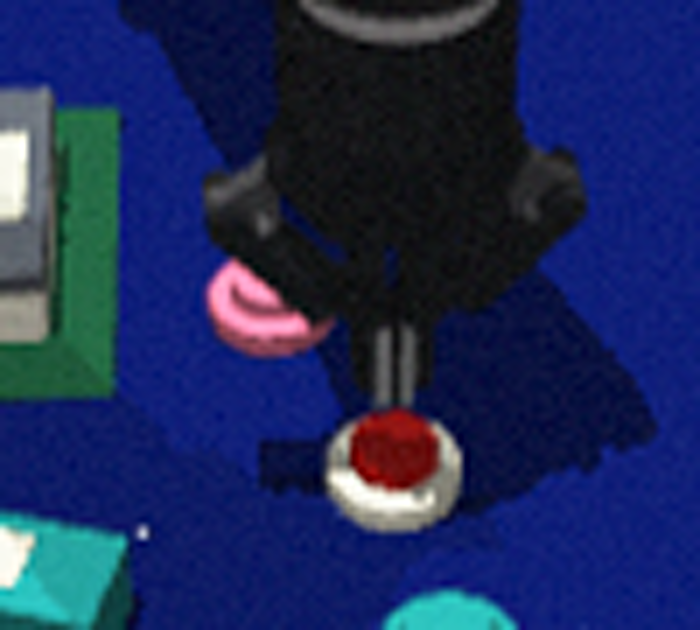

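The fingertips are above the red button (395,445). I'll go down in small steps, watching the force.

```bash
python3 -m creep '[[[0.003,0,0,0,-0.001,0.006,0],[0,0,0,0,0,0.006,0],[0,0,0,0,0,0.006,0],[0,0,0,0,0,0,0],[0,0,0,0,0,0,0]]]' 40;python3 -m creep '[[[0,0,0,0,0,0.004,0],[0,0,0,0,0,0.004,0],[0,0,0,0,0,0,0]]]' 40
```

```text
t: 43.45
eef_pos: [0.6944, -0.0986, 0.1009]
tool_rot: [0.0, 0.731, 0.682, 0.001]
contact_force: [-0.1, -0.2, 0.4]
gripper_width: -0.001
t: 43.7
eef_pos: [0.6947, -0.0985, 0.0926]
tool_rot: [0.001, 0.731, 0.682, 0.001]
contact_force: [-0.7, 0.6, 2.1]
gripper_width: -0.002
```

```bash
for i in 1; do python3 -m creep '[[[0,0,0,0,0,0.003,0],[0,0,0,0,0,0.003,0],[0,0,0,0,0,0,0]]]' 40; done
```

```text
t: 43.95
eef_pos: [0.695, -0.0984, 0.0892]
tool_rot: [0.001, 0.731, 0.682, 0.0]
contact_force: [-3.6, -0.9, 4.7]
gripper_width: 0.002
```

```bash
python3 -m creep '[[[0,0,0,0,0,0.004,0],[0,0,0,0,0,0.004,0],[0,0,0,0,0,0,0]]]' 40;  python3 -m creep '[[[0,0,0,0,0,0.006,0],[0,0,0,0,0,0.004,0],[0,0,0,0,0,0.004,0]]]' 40;
```

```text
t: 44.2
eef_pos: [0.6954, -0.0981, 0.0902]
tool_rot: [0.002, 0.732, 0.682, -0.001]
contact_force: [-2.4, -0.4, 3.5]
gripper_width: -0.002
t: 44.45
eef_pos: [0.6964, -0.0977, 0.0883]
tool_rot: [0.005, 0.732, 0.681, -0.002]
contact_force: [-13.9, -0.6, 26.9]
gripper_width: -0.002
```

```bash
python3 -m creep '[[[0,0,0,0,0,0.004,0],[0,0,0,0,0,0.003,0]]]' 40; python3 - <<'E'
from h import *
save(cam('scene'),'s25',(270,180,370,270),7)
E
python3 -m creep '[[[0,0,0,0,0,-0.01,0],[0,0,0,0,0,-0.02,0],[0,0,0,0,0,-0.03,0],[0,0,0,0,0,-0.03,0],[0,0,0,0,0,-0.03,0],[0,0,0,0,0,0,0],[0,0,0,0,-0.04,0,0],[0,0,0,0,-0.04,0,0],[0,0,0,0,-0.03,0,0],[0,0,0,0,0,0,0]]]' 40
python3 - <<'E'
from m import *
c=run();save(c,'t26',s=1.25);save(cam('scene'),'s26',s=1.25)
E
```

```text
t: 44.62
eef_pos: [0.6963, -0.0975, 0.0886]
tool_rot: [0.006, 0.732, 0.681, -0.003]
contact_force: [-7.7, -0.8, 15.9]
gripper_width: 0.001
t: 45.5
eef_pos: [0.5845, -0.0863, 0.213]
tool_rot: [0.007, 0.732, 0.681, -0.001]
contact_force: [-0.9, -0.6, -0.5]
gripper_width: 0.001
orange 248 px [206.2 199.6] c [584. 307.] sz [111.  42.] ang 88.1 z [35. 41. 46.]
orange 253 px [200.8 227.7] c [485. 320.] sz [112.  40.] ang 86.6 z [35. 40. 46.]
yellow 292 px [220.7 227.8] c [530. 310.] sz [169. 270.] ang 85.4 z [-5.  1.  7.]
tall 1461 px [329.  114.4] c [ 905. -119.] sz [280.  55.] ang 89.6 z [23. 69. 76.]
tall 151 px [462.3 145.7] c [ 799. -598.] sz [  4. 118.] ang 90.0 z [18. 49. 79.]
tall 391 px [237.8 146.9] c [766. 197.] sz [58. 63.] ang 21.2 z [ 30. 107. 161.]
tall 167 px [283.  146.6] c [790.  44.] sz [87. 87.] ang 4.0 z [14. 19. 26.]
tall 6473 px [339.3 227.3] c [ 558. -165.] sz [510. 255.] ang 18.0 z [ 34. 607. 727.]
tall 378 px [364.6 163.4] c [ 731. -252.] sz [109.  43.] ang 67.2 z [20. 36. 42.]
tall 1685 px [202.9 213.3] c [530. 313.] sz [154. 251.] ang 84.7 z [17. 41. 84.]
tall 454 px [445.4 205. ] c [ 575. -524.] sz [ 79. 106.] ang 19.4 z [17. 66. 98.]
tall 387 px [412.9 222.7] c [ 521. -424.] sz [ 41. 111.] ang 82.3 z [26. 36. 43.]
tall 616 px [442.7 253.3] c [ 418. -530.] sz [148.  53.] ang 3.2 z [16. 22. 29.]
tall 321 px [315.3 259.3] c [386. -82.] sz [128.  34.] ang 16.2 z [14. 46. 53.]
```

View pics/s25.png

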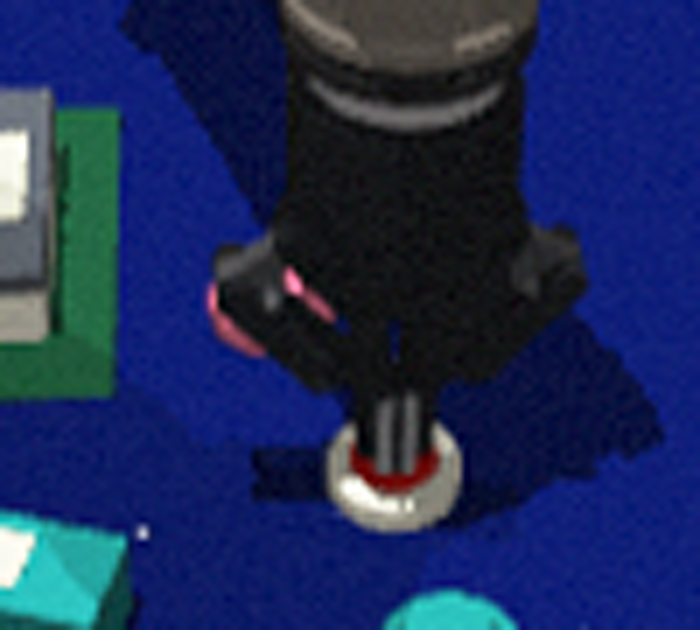

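View pics/t26.png

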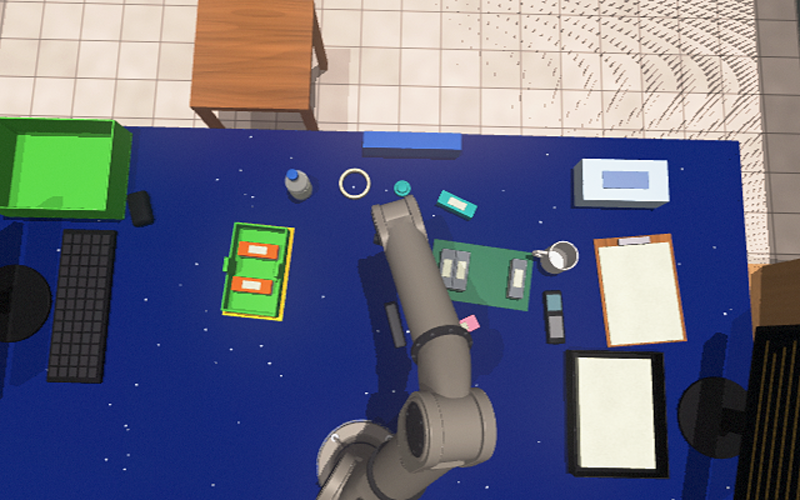

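View pics/s26.png

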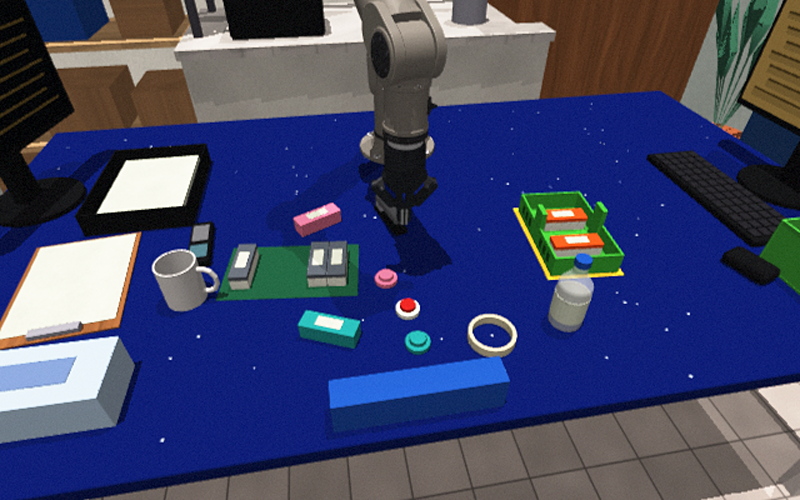

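One last cross-check of the tray against the outline, using its bottom corners in the scene view: crop s22 tray (355,549), (622,538), outline (343,570), (646,549).

```bash
python3 - <<'E'
from h import *
c=cam('scene')
for u,v in [(355,549),(622,538),(343,570),(646,549)]: print(np.round(onz(c,370+u/5,110+v/5,0)*1000,1))
E
```

```text
[643.1 231.1   0. ]
[659.5 378.5   0. ]
[657.6 217.9   0. ]
[669.9 386.7   0. ]
```

```bash
python3 -c "
from station import hand_in
print(hand_in())"
```

```text
the job is handed in; nothing more can be done
None
```

I finished the job and handed it in at about 46 s; the station reports no verdict. Two orange-lidded boxes were present. I pushed each one out lengthwise and laid it on the tray floor. Then I dragged the tray by its right tab along the counter into the yellow outline, pressed the red button and let it go.

**Boxes:** both lie flat on the tray floor, at about (584, 307) and (485, 320) mm.

**Tray:** its centre measures about (530, 313) mm, against (530, 311) for the outline, with long sides within about 0.02 rad. A check of the tray's bottom corners in the scene camera agreed to about 3 mm. One corner-reading method read up to about 6 mm lower in y than the depth reading.

**Button:** the force rose to 27 N at the bottom of its travel, against its roughly 5 N spring, so I took it as fully down. In the picture it is up again afterwards.

**Other objects:** the grey-lidded boxes stayed where they were, to within measurement noise of a few mm. Nothing else on the desk appeared to move.

**Setback:** after the first drag the tray measured about 11–15 mm short of centre. The cause was either slip in the grip or the announced knock. I gripped the tab again, slid the tray the rest of the way and measured it before pressing the button.

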